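# Thread the napkin ring onto its bar and hang it up

## Task

Take the bar off its stand by its wooden handle, thread it through the square napkin ring lying in the wooden cradle, and keep pushing against the cradle's back rest until the snug ring is fully home against the bar's collar, finishing with a firm but gentle, steady push for about half a second: some 12 N, never more than 18 N. Then lift the ring out on the bar, without the robot touching the ring, and set the bar gently back into both V posts of its stand, as it lay before, with the ring hanging on it against the collar. Leave everything else on the counter where it is.

Things in the scene. Friction and masses are not known exactly. Their poses are not given: they have to be found in the camera images.
- bar: Steel rod 12 mm thick, round tip, about 90 g, at first level in the stand. Origin on its axis at the front face of its collar; x runs along it to the tip. Collar 30 mm across, x = -6 to 0 mm; bare shaft 0 to 110 mm (tip); bare neck -34 to -6 mm; dark wooden handle -104 to -34 mm, 16 x 16 mm square, flat sides and top.
- bar_grip (a point): Centre of the bar's wooden handle (69 mm behind the collar's front face), axes as the bar's
- bar_tip (a point): The very tip of the bar, 110 mm ahead of the collar's front face, on the axis
- stand: Steel stand, fixed: base 135 x 80 x 10 mm, two posts 8 mm thick at x = -57 and 57 mm, each ending in an open 90-degree V, 50 mm across, top 73 mm high. Origin under its middle; x along the bar, handle to tip. Bar at home: along x, axis 60.5 mm above the counter, collar front at x = -37 mm: one post under mid-neck (10 mm free each side), the other under the shaft near the tip.
- ring_center (a point): Centre of the bore of a square wooden ring, 48 x 48 mm, 40 mm long, 60 g, 34 mm above the counter. Bore 22 x 22 mm, level, through along x (x to the back rest). A leaf in its floor reaches mid-bore, yields 7 mm: enter with the rod's axis 3 mm above centre. Sliding on takes 2 to 8 N, then it stays put. Home: ring face on the collar, centre 20 mm ahead of the collar's front, good to 3.5 mm.
- cradle: Wooden cradle, fixed. Origin on the counter, mid-width; x is the way the bar is pushed. Floor 72 mm wide, x = -90 to 38 mm, 10 mm high; two rails 53.6 mm apart, 12 mm above the floor, flank the ring, which lies between them, in line within a few degrees, its centre at x = -61 to -51 mm, and slides freely along the floor until it meets the prongs of the back rest.
- rest: Back rest, axes and origin as the cradle's, on buffers that yield 1 mm per 7 N (up to 8 mm). On it sit two upright stop prongs 14 mm wide, tops 53 mm above the counter, 28 mm gap between them, open above, for the rod's tip. The prongs are set by hand: their front is somewhere at x = -30 to 0 mm, which is not measured (stiff, they stay as set): feel for it.
- butter_dish: Leave alone: white ceramic butter dish, 150 x 100 mm base, domed lid 77 mm high; origin under its centre
- whisk: Leave alone: steel balloon whisk 250 mm long, lying down; origin on the counter under its middle
- mug: Leave alone: blue-glazed mug, 82 mm wide, 95 mm high; origin under its centre
- snack_cup: Leave alone: empty clear plastic snack cup, 72 mm wide, 60 mm high, standing on the counter; origin under its centre
- jam_jar: Leave alone: jam jar, 68 mm wide, 85 mm high; origin under its centre

How it is judged:
By the outcome, as a careful person would: the job done as asked, in the order asked, and still so for the second after the job is handed in, with the robot touching nothing.
It also fails if it takes over 69 s, if anything falls off the work surface, if the arm or the gripper's body presses on something with over 40 N, if the wrist force passes 120 N, or if a joint passes its speed limit or range.

## Robot

A 6-joint arm with a two-finger parallel gripper is mounted at the origin on the work surface. World frame = base frame: x ahead of the robot, y to its left, z up, the work surface at z = 0. Lengths are in m, angles in degrees, forces in N, time in s.
With the tool pointing down it reaches from about 0.375 to 0.9 m from the base axis. Payload 3.1 kg.
Tool frame: the origin (TCP) lies on the centre line of the jaws, within the pads' length; the fingertips stand 8 mm ahead of it and the grasp point (between the pads) lies 11 mm behind it; z points along the fingers, y is the direction in which the jaws open and shut (so a half turn about z gives the same grasp; the last joint's range is limited). The gripper opens to 87 mm and grips with 3 to 60 N. Pads are 19 mm wide; open, the fingers measure 117 mm over their backs; the gripper's body (75 mm by 190 mm) begins 51 mm behind the grasp point.
Start: joints at [60.075, 30.224, 82.088, -0, 67.689, -10.227], TCP at [0.211, 0.588, 0.231] pointing down, gripper open.
Joint ranges: [-176.69, 176.69], [-43.24, 126.21], [12.49, 139.97], [-82, 262], [0, 151.66], [-163.58, 163.58]. Speed limits (degrees/s): [159.86, 159.86, 180, 180, 180, 180].

## Interface

Orientations are given as a 3x3 rotation matrix whose columns are the frame's x, y, z axes.
In Python, from rig import * gives the robot as it stands. The module is installed in compiled form; this text tells all that it offers.
- The arm moves only by the tool arm_command, never from a script. Its argument "commands" is a list of rows, each an object with "translation": the shift along the tool's x, y, z scaled (see below), a list of three; "dr": the turn, a rotation vector about the tool's x, y, z scaled (see below), a list of three; "jaw": the closure, from 0 (fully open) to 1 (shut). In form: [{"translation": [x, y, z], "dr": [ax, ay, az], "jaw": jaw}, ...]. A call has 1 to 12 rows; each row shifts and turns the commanded pose from where the row before left it, along the tool's axes as they then stand; what a row does not reach is not made up. The controller multiplies each number of a shift by 25 mm and each number of a turn by 6 degrees. A row lasts 1/12 s, in which the tool goes at most 41.7 mm and 7.16 degrees, less where a joint would pass 70% of its speed; a pose out of reach is approached as far as the arm can. A call with a number of a shift or a turn outside -1 to 1 is refused whole. A call with a gripper value outside its range is refused whole. The fingers move at their own pace and stop on an object; the grip force is fixed at half the most. Time passes only in rows, so rows that do not move let the fingers close. It gives the time, the measured TCP pose, the force and the opening at its end, in the units of the state.
- read_state(): the state, without advancing time (a new reading comes with each control period).
- capture(name): name is "scene" or "top" or "wrist"; returns (picture, depth): 420x560x3 uint8, red, green, blue; 420x560 float32, m along the optical axis (not along the pixel's ray), 0 where there is no reading.
- camera_model(name): a dict with "intrinsics" (3x3 intrinsics, pixels), "k1" (the pictures are not rectified: a ray, as slopes to the right and down, at radius r is drawn at 1 + k1 r^2 times it, then the intrinsics apply), "pose" (4x4, takes a point from camera to world coordinates); the wrist camera has in their place "mount" (4x4, takes a point from camera to tool coordinates, whose origin is the TCP and whose axes are the flange's). Camera axes: x right, y down, z forward; pixel columns grow to the right and rows downward; lengths in m; the calibration is good to about 2 mm. A picture is of the moment at which its call begins: read the wrist's pose just before it. camera_model takes no time and is no camera call.
- hand_in(): hands the job in, once; it reports no verdict.
The state is a dict: "time_s": time; "joint_positions": joint angles; "qvel": joint speeds; "tau": joint torques, N m; "position": TCP position; "tcp_rot": TCP orientation; "force": force on the tool from outside, world axes, zero at the start; "moment": the same for the moment, N m; "opening": opening from 0.0 (shut) to 1.0 (fully open).
Only numpy, scipy, OpenCV 4.12 (cv2) and the standard library are available. Lean on these libraries where they do the work, as an engineer would, in place of code of your own. Each camera call takes 0.05 s, during which the arm holds its last target.

## Working session

There is one attempt and no reset: what is moved stays moved. The work goes in short steps, Python scripts to look and compute and a tool call to move; the robot and the scene stay as the last step left them, time stands still between calls to the robot, and variables do not carry over. Pictures are saved under pics/ and viewed, and the job is handed in when it is done.

Besides the shell and the picture viewer there is one more tool, called in YAML: its name, and indented under it one key for each argument. arm_command: Moves the arm, as the interface text tells. Its arguments: {"type":"object","properties":{"commands":{"type":"array"}},"required":["commands"]}

```bash
mkdir -p pics
python3 - <<'E'
from rig import *
import cv2,numpy as np
s=read_state()
for k in s: print(k,s[k])
for n in ["scene","top","wrist"]:
    im,d=capture(n); cv2.imwrite(f"pics/{n}0.png",im[:,:,::-1]); np.savez(f"pics/{n}0.npz",im=im,d=d)
    print(n,camera_model(n))
E
```

```text
time_s 0.0
joint_positions [ 6.00742769e+01  3.02787080e+01  8.21563715e+01  1.38443867e-04
  6.76903275e+01 -1.02296919e+01]
qvel [ 0.03527407 -0.05925943 -0.03145044 -0.03800084 -0.00825799  0.05706898]
tau [-1.41882123e-03 -4.40051830e+01 -1.76586503e+01  6.31136843e-02
  5.82150940e-02 -1.58931866e-04]
position [0.21027427 0.58779968 0.22957448]
tcp_rot [[-9.41493369e-01  3.37029732e-01 -1.09386112e-03]
 [ 3.37031280e-01  9.41491541e-01 -1.89582710e-03]
 [ 3.90910892e-04 -2.15357405e-03 -9.99997605e-01]]
force [0.31502873 0.0251186  0.42539664]
moment [0.01877536 0.00807663 0.02894726]
opening 1.0016006180879917
scene {'intrinsics': array([[428.7030357 ,   0.        , 282.85345783],
       [  0.        , 428.7030357 , 206.78791701],
       [  0.        ,   0.        ,   1.        ]]), 'k1': -0.04558377618533693, 'pose': array([[-0.61139742,  0.56520592, -0.55383704,  1.18601812],
       [ 0.7912146 ,  0.44825419, -0.41598995,  0.40985321],
       [ 0.01313979, -0.69253913, -0.72126063,  0.8303085 ],
       [ 0.        ,  0.        ,  0.        ,  1.        ]])}
top {'intrinsics':
[... 293 characters left out ...]
589384, -0.03593937],
       [ 0.00769198, -0.0793418 , -0.99681779,  1.16548049],
       [ 0.        ,  0.        ,  0.        ,  1.        ]])}
wrist {'intrinsics': array([[294.23719804,   0.        , 279.37843772],
       [  0.        , 294.23719804, 209.65557662],
       [  0.        ,   0.        ,   1.        ]]), 'k1': 0.011712180585528373, 'mount': array([[ 7.74648420e-05, -9.66547491e-01, -2.56487703e-01,
         6.98522140e-02],
       [ 9.99999701e-01,  2.72150918e-04, -7.23551134e-04,
        -8.94241551e-04],
       [ 7.69149897e-04, -2.56487570e-01,  9.66547223e-01,
        -1.54403105e-01],
       [ 0.00000000e+00,  0.00000000e+00,  0.00000000e+00,
         1.00000000e+00]])}
```

View pics/scene0.png

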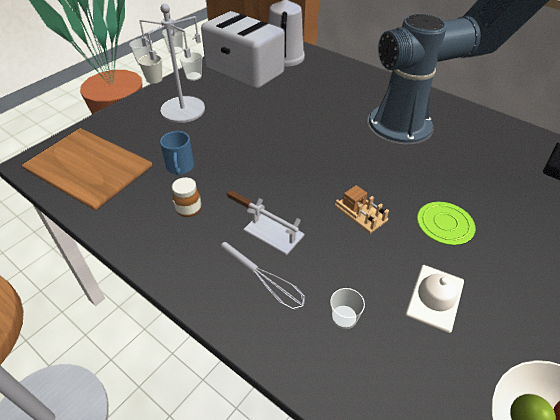

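View pics/top0.png

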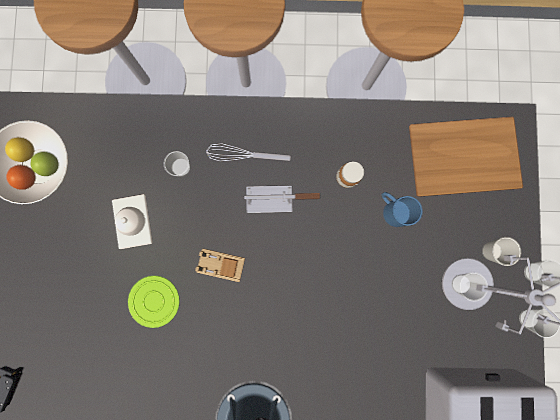

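View pics/wrist0.png

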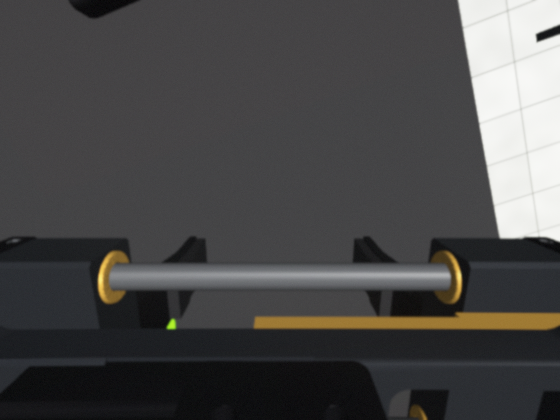

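The top view shows the stand with the bar at px (270,198), its handle to the right (-y). The cradle is at (220,266), with the ring at its right end and the prongs to the left, so the push goes roughly +y. Next I'll measure from the top view before taking closer wrist views.

```bash
cat > h.py <<'E'
from rig import *
import cv2,numpy as np
def ray(n,uv,T=None):
    c=camera_model(n); K=c["intrinsics"];k=c["k1"]
    uv=np.atleast_2d(np.asarray(uv,float))
    x=(uv[:,0]-K[0,2])/K[0,0]; y=(uv[:,1]-K[1,2])/K[1,1]
    rd=np.hypot(x,y); r=rd.copy()
    for _ in range(20): r=rd/(1+k*r*r)
    s=1/(1+k*r*r)
    d=np.stack([x*s,y*s,np.ones_like(x)],1)
    P=T if T is not None else c["pose"]
    return P[:3,3],d@P[:3,:3].T
def wristT(s):
    T=np.eye(4);T[:3,:3]=s["tcp_rot"];T[:3,3]=s["position"]
    return T@camera_model("wrist")["mount"]
def plane(n,uv,z,T=None):
    o,d=ray(n,uv,T); return o+d*((z-o[2])/d[:,2])[:,None]
def project(n,p,T=None):
    c=camera_model(n);K=c["intrinsics"];P=T if T is not None else c["pose"]
    q=(np.atleast_2d(p)-P[:3,3])@P[:3,:3]; x=q[:,:2]/q[:,2:]
    x=x*(1+c["k1"]*(x**2).sum(1))[:,None]
    return x*K[0,0]+K[:2,2]
E
python3 - <<'E'
from h import *
a=np.load("pics/top0.npz");im=a["im"];d=a["d"]
c=im[170:300,180:340]; cv2.imwrite("pics/topc.png",cv2.resize(c,None,fx=5,fy=4.6,interpolation=cv2.INTER_CUBIC)[:,:,::-1][:600])
p=lambda uv,z:print(uv,z,plane("top",uv,z).round(4).tolist())
p([(296,196.5),(320,196)],.06); p([(246,198)],.06)
p([(230,268)],.058); p([(208,258)],.053)
for u,v in [(308,196),(230,268),(270,210),(150,330)]: print(d[v,u])
E
```

```text
[(296, 196.5), (320, 196)] 0.06 [[0.6389, -0.1094, 0.06], [0.6419, -0.1776, 0.06]]
[(246, 198)] 0.06 [[0.6313, 0.0323, 0.06]]
[(230, 268)] 0.058 [[0.4334, 0.0718, 0.058]]
[(208, 258)] 0.053 [[0.4596, 0.1351, 0.053]]
1.1015124
1.1013963
1.1621802
1.139252
```

View pics/topc.png

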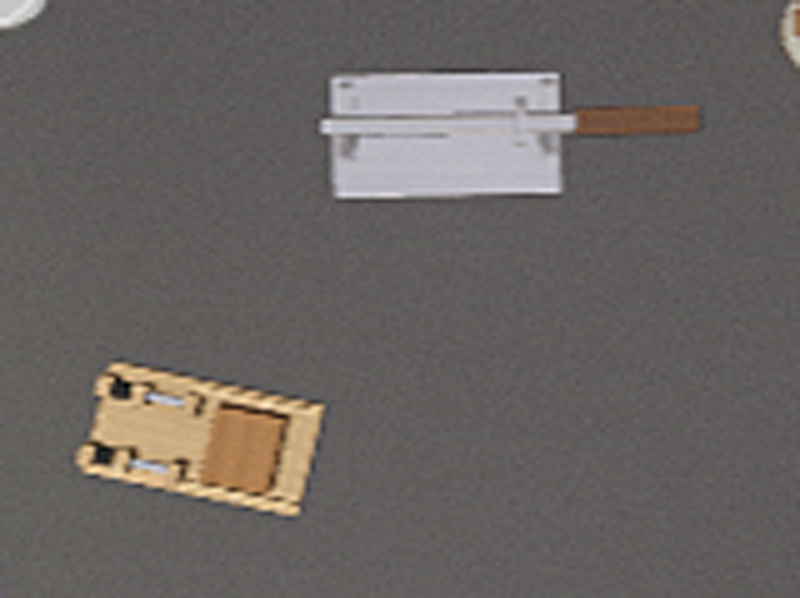

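```bash
cat >> h.py <<'E'
def go(p,yaw=None,s=None):
    "print deltas in tool axes/units from measured pose to target p with tool down, tool x at yaw"
    s=s or read_state(); R=s["tcp_rot"]
    y0=np.degrees(np.arctan2(R[1,0],R[0,0])); 
    if yaw is None: yaw=y0
    c,q=np.cos(np.radians(yaw)),np.sin(np.radians(yaw))
    Rt=np.array([[c,q,0],[q,-c,0],[0,0,-1.]])
    rv=cv2.Rodrigues(R.T@Rt)[0].ravel()*180/np.pi/6
    d=np.array(p)-s["position"]
    print("t",s["time_s"],"pos",s["position"].round(4),"yaw",y0.round(2),"F",s["force"].round(2),"open",round(s["opening"],3))
    print("dr units",rv.round(3)," shift units (now axes)",(R.T@d/.025).round(3)," (target axes)",(Rt.T@d/.025).round(3))
E
python3 - <<'E'
from h import *
go([.418,-.01,.23],79)
E
```

```text
t 0.15 pos [0.2104 0.588  0.2298] yaw 160.3 F [-0.21 -0.66  0.16] open 1.003
dr units [-1.500e-02  9.000e-03  1.355e+01]  shift units (now axes) [-15.881 -19.719   0.02 ]  (target axes) [-2.1894e+01  1.2716e+01 -7.0000e-03]
```

arm_command:
  commands:
    - {"translation": [-0.8,-0.99,0],"dr": [0,0,0],"jaw": 0}
    - {"translation": [-0.8,-0.99,0],"dr": [0,0,0],"jaw": 0}
    - {"translation": [-0.8,-0.99,0],"dr": [0,0,0],"jaw": 0}
    - {"translation": [-0.8,-0.99,0],"dr": [0,0,0],"jaw": 0}
    - {"translation": [-0.8,-0.99,0],"dr": [0,0,0],"jaw": 0}
    - {"translation": [-0.8,-0.99,0],"dr": [0,0,0],"jaw": 0}
    - {"translation": [-0.8,-0.99,0],"dr": [0,0,0],"jaw": 0}
    - {"translation": [-0.8,-0.99,0],"dr": [0,0,0],"jaw": 0}
    - {"translation": [-0.8,-0.99,0],"dr": [0,0,0],"jaw": 0}
    - {"translation": [-0.8,-0.99,0],"dr": [0,0,0],"jaw": 0}
    - {"translation": [-0.8,-0.99,0],"dr": [0,0,0],"jaw": 0}
    - {"translation": [-0.8,-0.99,0],"dr": [0,0,0],"jaw": 0}

```text
time_s: 1.15
position: [0.3365, 0.2265, 0.2306]
tcp_rot: [[-0.942, 0.337, 0.0], [0.337, 0.942, -0.0], [-0.0, -0.0, -1.0]]
force: [-0.0, 0.6, -0.7]
opening: 0.999
```

arm_command:
  commands:
    - {"translation": [-0.8,-0.99,0],"dr": [0,0,0],"jaw": 0}
    - {"translation": [-0.8,-0.99,0],"dr": [0,0,0],"jaw": 0}
    - {"translation": [-0.8,-0.99,0],"dr": [0,0,0],"jaw": 0}
    - {"translation": [-0.8,-0.99,0],"dr": [0,0,0],"jaw": 0}
    - {"translation": [-0.8,-0.99,0],"dr": [0,0,0],"jaw": 0}
    - {"translation": [-0.8,-0.99,0],"dr": [0,0,0],"jaw": 0}
    - {"translation": [-0.8,-0.99,0],"dr": [0,0,0],"jaw": 0}
    - {"translation": [-0.8,-0.99,0],"dr": [0,0,0],"jaw": 0}
    - {"translation": [0,0,0],"dr": [0,0,1],"jaw": 0}
    - {"translation": [0,0,0],"dr": [0,0,1],"jaw": 0}
    - {"translation": [0,0,0],"dr": [0,0,1],"jaw": 0}
    - {"translation": [0,0,0],"dr": [0,0,1],"jaw": 0}

```text
time_s: 2.15
position: [0.4202, -0.0128, 0.2304]
tcp_rot: [[-0.719, 0.695, -0.001], [0.695, 0.719, 0.0], [0.001, -0.0, -1.0]]
force: [-0.3, -0.8, -0.2]
opening: 0.999
```

arm_command:
  commands:
    - {"translation": [0,0,0],"dr": [0,0,1],"jaw": 0}
    - {"translation": [0,0,0],"dr": [0,0,1],"jaw": 0}
    - {"translation": [0,0,0],"dr": [0,0,1],"jaw": 0}
    - {"translation": [0,0,0],"dr": [0,0,1],"jaw": 0}
    - {"translation": [0,0,0],"dr": [0,0,1],"jaw": 0}
    - {"translation": [0,0,0],"dr": [0,0,1],"jaw": 0}
    - {"translation": [0,0,0],"dr": [0,0,1],"jaw": 0}
    - {"translation": [0,0,0],"dr": [0,0,1],"jaw": 0}
    - {"translation": [0,0,0],"dr": [0,0,1],"jaw": 0}
    - {"translation": [0,0,0],"dr": [0,0,0.55],"jaw": 0}
    - {"translation": [0,0,0],"dr": [0,0,0],"jaw": 0}
    - {"translation": [0,0,0],"dr": [0,0,0],"jaw": 0}

```text
time_s: 3.15
position: [0.4202, -0.0124, 0.2305]
tcp_rot: [[0.189, 0.982, -0.0], [0.982, -0.189, 0.0], [0.0, -0.0, -1.0]]
force: [-0.3, 0.4, -0.0]
opening: 1.001
```

Run:
```python
from h import *
s=read_state()
im,d=capture("wrist"); cv2.imwrite("pics/w1.png",im[:,:,::-1]); np.savez("pics/w1.npz",im=im,d=d,T=wristT(s))
go([.418,-.01,.23],79,s); print(s["joint_positions"])
```

```text
t 3.15 pos [ 0.4202 -0.0124  0.2305] yaw 79.1 F [-0.28  0.4  -0.03] open 1.001
dr units [-0.003 -0.     0.017]  shift units (now axes) [ 0.077 -0.106  0.019]  (target axes) [ 0.077 -0.106  0.019]
[-1.69968855e+01  1.44794646e+01  1.09950181e+02 -1.49973670e-03
  5.55862216e+01 -6.09688369e+00]
```

View pics/w1.png

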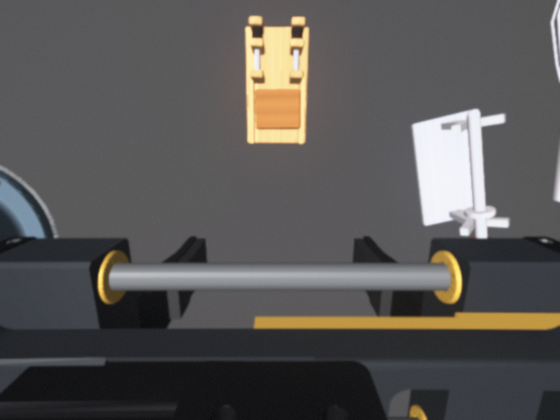

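The wrist view shows the cradle at px (278,85) and nearly aligned with the image, the ring at (278,108), and the prongs at about row 73. The stand is at (450,165). Next I'll measure these edges.

Run:
```python
from h import *
a=np.load("pics/w1.npz");im=a["im"];d=a["d"];T=a["T"]
c=im[5:155,220:340]; cv2.imwrite("pics/w1c.png",cv2.resize(c,None,fx=4.6,fy=4,interpolation=cv2.INTER_CUBIC)[:,:,::-1])
hsv=cv2.cvtColor(im,cv2.COLOR_RGB2HSV)
for (u,v) in [(277,108),(250,108),(279,60),(296,75),(296,42),(256,75),(297,20)]: print((u,v),im[v,u],hsv[v,u],d[v,u])
o,dd=ray("wrist",[(277,108),(250,108),(279,60),(296,75),(296,42),(256,75),(297,20)],T)
z=np.array([d[v,u] for (u,v) in [(277,108),(250,108),(279,60),(296,75),(296,42),(256,75),(297,20)]])
print((o+dd*z[:,None]).round(4))
```

```text
(277, 108) [229 160  91] [ 15 154 229] 0.30968073
(250, 108) [253 237 176] [ 24  78 253] 0.34329516
(279, 60) [252 233 169] [ 23  84 252] 0.34152082
(296, 75) [249 225 156] [ 22  95 249] 0.306271
(296, 42) [251 232 167] [ 23  85 251] 0.3023506
(256, 75) [246 216 149] [ 21 101 246] 0.30613032
(297, 20) [252 234 172] [ 23  81 252] 0.30159527
[[0.4351 0.079  0.0581]
 [0.4044 0.0875 0.0227]
 [0.4477 0.1336 0.0103]
 [0.4607 0.1075 0.0529]
 [0.4665 0.1387 0.0485]
 [0.4199 0.1153 0.0531]
 [0.4714 0.1594 0.0437]]
```

View pics/w1c.png

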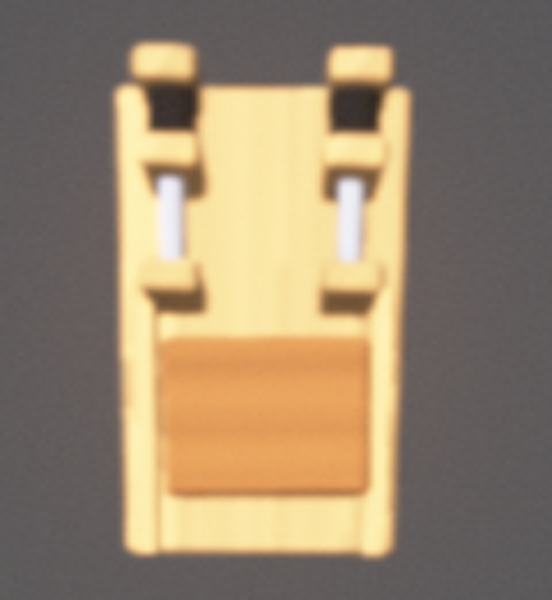

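```bash
cat >> h.py <<'E'
def cloud(d,T=None,n="wrist"):
    h,w=d.shape; u,v=np.meshgrid(np.arange(w),np.arange(h))
    o,r=ray(n,np.stack([u.ravel(),v.ravel()],1),T)
    return (o+r*d.ravel()[:,None]).reshape(h,w,3)
def rect(P,name=""):
    (c,sz,an)=cv2.minAreaRect((P[:,:2]*1000).astype(np.float32)); 
    print(name,len(P),"c",np.round(c,1),"sz",np.round(sz,1),"ang",round(an,2),"z",np.median(P[:,2]).round(4)); return c,sz,an
E
python3 - <<'E'
from h import *
a=np.load("pics/w1.npz");im=a["im"];d=a["d"];T=a["T"]
C=cloud(d,T); reg=np.zeros(d.shape,bool); reg[5:155,220:340]=1
def sel(z0,z1,m=reg): return m&(C[...,2]>z0)&(C[...,2]<z1)
n,l,st,ce=cv2.connectedComponentsWithStats(sel(.0555,.0605).astype(np.uint8))
for i in range(1,n):
    if st[i,4]>20: rect(C[l==i],f"ring {st[i]}")
n,l,st,ce=cv2.connectedComponentsWithStats(sel(.0515,.0545).astype(np.uint8))
for i in range(1,n):
    if st[i,4]>5: rect(C[l==i],f"prong {st[i]}")
rect(C[sel(.0195,.025)],"rails"); rect(C[sel(.008,.025)],"all")
# rail outer edges: line fits per row
for nm,f in(("L",min),("R",max)):
    pts=[]
    for v in range(35,140):
        m=np.where(sel(.0195,.025)[v])[0]
        if len(m)>4: pts.append(C[v,f(m),:2])
    vx,vy,x,y=cv2.fitLine(np.array(pts,np.float32)*1000,cv2.DIST_HUBER,0,.01,.01).ravel()
    print(nm,np.degrees(np.arctan2(vy,vx)),x,y)
reg2=np.zeros(d.shape,bool); reg2[80:240,400:520]=1
m=sel(.065,.069,reg2); 
rect(C[sel(.07,.08,reg2)],"stand hi"); rect(C[sel(.064,.0695,reg2)],"shaft top"); rect(C[sel(.008,.012,reg2)],"base")
E
```

```text
ring [ 255   89   46   40 1807] 1807 c [435.7  78.2] sz [39.1 47.9] ang 79.12 z 0.0581
prong [250  70  13   9  96] 96 c [420.1 116.5] sz [ 7.6 12.6] ang 78.93 z 0.0531
prong [290  70  14   9  94] 94 c [461.4 108.5] sz [ 7.9 13.5] ang 77.89 z 0.0529
rails 657 c [438.8 102.1] sz [120.5  65.4] ang 78.52 z 0.0222
all 3992 c [439.5 105.6] sz [127.4  71.8] ang 78.34 z 0.0104
L 77.514565 402.1821 83.09454
R 78.216835 464.82092 69.45754
stand hi 342 c [636.8 -32.8] sz [ 52.5 122. ] ang 2.85 z 0.0721
shaft top 1415 c [637.1 -34.1] sz [ 55.  142.7] ang 1.73 z 0.066
base 4831 c [635.8 -32.8] sz [ 79.3 133.9] ang 2.08 z 0.0102
```

Run:
```python
from h import *
go([.6423,-.2087,.20],92.1)
print(plane("top",[(350,174),(402,210),(388,197)],.085))
```

```text
t 3.2 pos [ 0.4203 -0.0124  0.2305] yaw 79.09 F [-0.12  1.26 -0.04] open 1.0
dr units [-2.000e-03 -0.000e+00 -2.168e+00]  shift units (now axes) [-6.028 10.207  1.218]  (target axes) [-8.171  8.588  1.22 ]
[[ 0.70261568 -0.25748403  0.085     ]
 [ 0.60505572 -0.40290116  0.085     ]
 [ 0.64047251 -0.36389877  0.085     ]]
```

arm_command:
  commands:
    - {"translation": [-0.6,1,0.12],"dr": [0,0,0],"jaw": 0}
    - {"translation": [-0.6,1,0.12],"dr": [0,0,0],"jaw": 0}
    - {"translation": [-0.6,1,0.12],"dr": [0,0,0],"jaw": 0}
    - {"translation": [-0.6,1,0.12],"dr": [0,0,0],"jaw": 0}
    - {"translation": [-0.6,1,0.12],"dr": [0,0,0],"jaw": 0}
    - {"translation": [-0.6,1,0.12],"dr": [0,0,0],"jaw": 0}
    - {"translation": [-0.6,1,0.12],"dr": [0,0,0],"jaw": 0}
    - {"translation": [-0.6,1,0.12],"dr": [0,0,0],"jaw": 0}
    - {"translation": [-0.6,1,0.12],"dr": [0,0,0],"jaw": 0}
    - {"translation": [-0.6,1,0.12],"dr": [0,0,0],"jaw": 0}
    - {"translation": [0,0.2,0],"dr": [0,0,-1],"jaw": 0}
    - {"translation": [0,0,0],"dr": [0,0,-1],"jaw": 0}

```text
time_s: 4.2
position: [0.6436, -0.2101, 0.1995]
tcp_rot: [[-0.022, 1.0, 0.001], [1.0, 0.022, -0.0], [-0.0, 0.001, -1.0]]
force: [0.2, 0.5, 0.5]
opening: 0.999
```

arm_command:
  commands:
    - {"translation": [0,0,0],"dr": [0,0,-0.17],"jaw": 0}
    - {"translation": [0,0,0],"dr": [0,0,0],"jaw": 0}
    - {"translation": [0,0,0],"dr": [0,0,0],"jaw": 0}

```text
time_s: 4.45
position: [0.6417, -0.208, 0.2004]
tcp_rot: [[-0.034, 0.999, -0.001], [0.999, 0.034, 0.0], [0.0, -0.001, -1.0]]
force: [0.3, -0.8, 0.1]
opening: 0.999
```

Run:
```python
from h import *
s=read_state()
im,d=capture("wrist"); cv2.imwrite("pics/w2.png",im[:,:,::-1]); T=wristT(s);np.savez("pics/w2.npz",im=im,d=d,T=T)
C=cloud(d,T); reg=np.zeros(d.shape,bool); reg[0:235,180:380]=1
def sel(z0,z1,m=reg): return m&(C[...,2]>z0)&(C[...,2]<z1)
hsv=cv2.cvtColor(im,cv2.COLOR_RGB2HSV)
br=(hsv[...,0]<20)&(hsv[...,1]>80)&reg
rect(C[br&sel(.06,.075)],"handle"); rect(C[br&sel(.0,.1)],"handleall")
rect(C[sel(.008,.012)],"base")
m=sel(.063,.0695)&~br; print(m.sum()); rect(C[m],"steel")
m=sel(.073,.078); print(m.sum()); rect(C[m],"collar top")
go([.6397,-.1387,.12],92.1,s)
```

```text
handle 1359 c [ 666.9 -182.4] sz [ 44.  162.9] ang 30.96 z 0.0684
handleall 1684 c [ 667.1 -185.6] sz [ 51. 168.] ang 32.47 z 0.0682
base 5005 c [ 653.3 -128.4] sz [ 91.2 250.5] ang 11.38 z 0.0101
1330
steel 1330 c [ 660.7 -138. ] sz [ 51.9 218.4] ang 23.34 z 0.0659
190
collar top 190 c [ 676.6 -153.1] sz [ 42.5 184. ] ang 30.56 z 0.0744
t 4.45 pos [ 0.6417 -0.208   0.2004] yaw 91.94 F [ 0.34 -0.79  0.13] open 0.999
dr units [-0.006 -0.003 -0.027]  shift units (now axes) [2.773 0.016 3.217]  (target axes) [2.773 0.022 3.216]
```

View pics/w2.png

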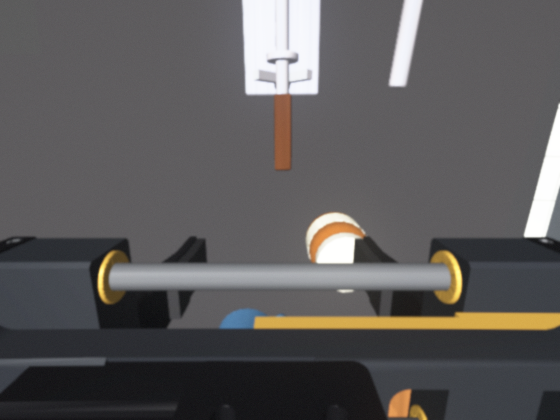

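The handle is at px (283,132), the collar at (283,57), and the jam jar at (337,245). I'll rerun with the region limited so the jar is excluded.

Run:
```python
from h import *
a=np.load("pics/w2.npz");im=a["im"];d=a["d"];T=a["T"]
C=cloud(d,T); reg=np.zeros(d.shape,bool); reg[0:185,225:345]=1
def sel(z0,z1,m=reg): return m&(C[...,2]>z0)&(C[...,2]<z1)
hsv=cv2.cvtColor(im,cv2.COLOR_RGB2HSV)
br=(hsv[...,0]<20)&(hsv[...,1]>80)&reg
rect(C[br&sel(.06,.075)],"handle")
m=sel(.060,.0695)&~br; print(m.sum())
m&=(abs(np.arange(560)-282)<8)[None,:]; P=C[m]
vx,vy,x,y=cv2.fitLine(P[:,:2].astype(np.float32)*1000,cv2.DIST_HUBER,0,.01,.01).ravel(); print("steel axis",np.degrees(np.arctan2(vy,vx)),x,y)
P=C[br&sel(.06,.075)];vx,vy,x,y=cv2.fitLine(P[:,:2].astype(np.float32)*1000,cv2.DIST_HUBER,0,.01,.01).ravel(); print("handle axis",np.degrees(np.arctan2(vy,vx)),x,y)
m=sel(.072,.079); rect(C[m],"collar top")
reg[:]=0;reg[200:275,300:375]=1
J=C[sel(.07,.1)]; rect(J,"jar")
```

```text
handle 1229 c [ 641.5 -140.2] sz [15.1 68.3] ang 2.48 z 0.0685
1506
steel axis -87.939545 638.76556 -66.760956
handle axis -87.5208 641.5958 -139.50333
collar top 239 c [639.6 -82.9] sz [46.8 22.3] ang 2.86 z 0.0739
jar 945 c [ 703.  -249.3] sz [48.5 26.4] ang 6.84 z 0.0849
```

Run:
```python
from h import *
go([.6415,-.1397,.0495],92.2)
```

```text
t 4.5 pos [ 0.6417 -0.208   0.2006] yaw 91.95 F [ 0.11  0.38 -0.17] open 1.0
dr units [-0.004 -0.001 -0.041]  shift units (now axes) [2.73  0.086 6.043]  (target axes) [2.73  0.096 6.043]
```

arm_command:
  commands:
    - {"translation": [0.9,0.03,0],"dr": [0,0,-0.04],"jaw": 0}
    - {"translation": [0.9,0.03,0],"dr": [0,0,0],"jaw": 0}
    - {"translation": [0.93,0.03,0.5],"dr": [0,0,0],"jaw": 0}
    - {"translation": [0,0,0.8],"dr": [0,0,0],"jaw": 0}
    - {"translation": [0,0,0.8],"dr": [0,0,0],"jaw": 0}
    - {"translation": [0,0,0.8],"dr": [0,0,0],"jaw": 0}
    - {"translation": [0,0,0.8],"dr": [0,0,0],"jaw": 0}
    - {"translation": [0,0,0.8],"dr": [0,0,0],"jaw": 0}
    - {"translation": [0,0,0.8],"dr": [0,0,0],"jaw": 0}
    - {"translation": [0,0,0.74],"dr": [0,0,0],"jaw": 0}
    - {"translation": [0,0,0],"dr": [0,0,0],"jaw": 0}
    - {"translation": [0,0,0],"dr": [0,0,0],"jaw": 0}

```text
time_s: 5.5
position: [0.6409, -0.1396, 0.0489]
tcp_rot: [[-0.039, 0.999, -0.002], [0.999, 0.039, 0.001], [0.001, -0.002, -1.0]]
force: [-0.0, -0.5, 0.2]
opening: 0.996
```

Run:
```python
from h import *
go([.6415,-.1397,.0495],92.2)
s=read_state();im,d=capture("wrist"); cv2.imwrite("pics/w3.png",im[:,:,::-1])
im,d=capture("scene"); cv2.imwrite("pics/s3.png",cv2.resize(im[120:300,150:420],None,fx=2.8,fy=2.8)[:,:,::-1])
```

```text
t 5.5 pos [ 0.6409 -0.1396  0.0489] yaw 92.24 F [-0.04 -0.5   0.16] open 0.996
dr units [-0.02  -0.009  0.006]  shift units (now axes) [-0.007  0.023 -0.023]  (target axes) [-0.007  0.023 -0.023]
```

View pics/w3.png

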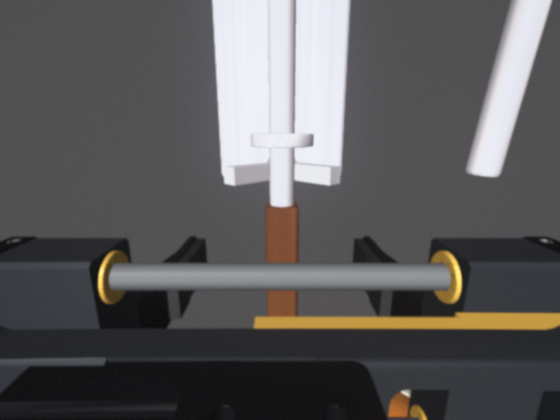

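View pics/s3.png

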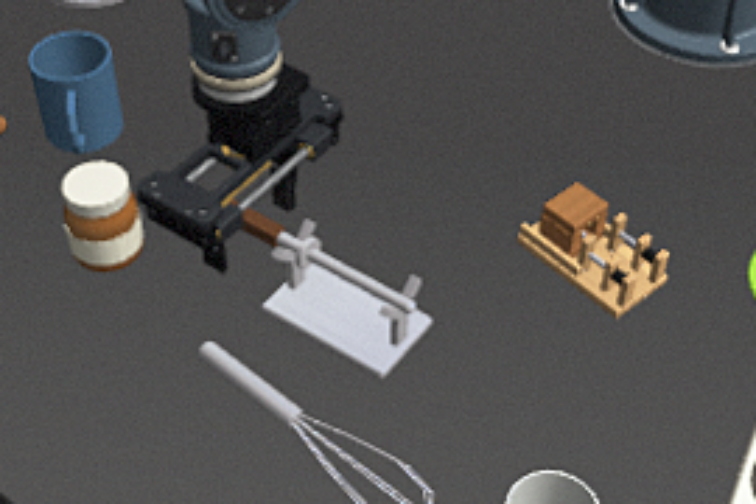

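The handle (px 282,250) lies between the open fingers, centred and clear of the jar. Closing now.

arm_command:
  commands:
    - {"translation": [0,0,0],"dr": [0,0,0],"jaw": 1}
    - {"translation": [0,0,0],"dr": [0,0,0],"jaw": 1}
    - {"translation": [0,0,0],"dr": [0,0,0],"jaw": 1}
    - {"translation": [0,0,0],"dr": [0,0,0],"jaw": 1}
    - {"translation": [0,0,0],"dr": [0,0,0],"jaw": 1}
    - {"translation": [0,0,0],"dr": [0,0,0],"jaw": 1}
    - {"translation": [0,0,0],"dr": [0,0,0],"jaw": 1}
    - {"translation": [0,0,0],"dr": [0,0,0],"jaw": 1}
    - {"translation": [0,0,0],"dr": [0,0,0],"jaw": 1}
    - {"translation": [0,0,0],"dr": [0,0,0],"jaw": 1}
    - {"translation": [0,0,0],"dr": [0,0,0],"jaw": 1}
    - {"translation": [0,0,0],"dr": [0,0,0],"jaw": 1}

```text
time_s: 6.6
position: [0.6419, -0.1401, 0.0495]
tcp_rot: [[-0.039, 0.999, 0.0], [0.999, 0.039, -0.0], [-0.0, 0.0, -1.0]]
force: [1.4, 1.1, 0.3]
opening: 0.179
```

Run:
```python
from h import *
go([.6415,-.1397,.1095],92.2)
```

```text
t 6.6 pos [ 0.6419 -0.1401  0.0495] yaw 92.25 F [1.38 1.15 0.3 ] open 0.179
dr units [0.005 0.001 0.009]  shift units (now axes) [ 0.017 -0.015 -2.398]  (target axes) [ 0.017 -0.016 -2.398]
```

arm_command:
  commands:
    - {"translation": [0,0,-0.2],"dr": [0,0,0],"jaw": 1}
    - {"translation": [0,0,-0.5],"dr": [0,0,0],"jaw": 1}
    - {"translation": [0,0,-0.8],"dr": [0,0,0],"jaw": 1}
    - {"translation": [0,0,-0.8],"dr": [0,0,0],"jaw": 1}
    - {"translation": [0,0,-0.5],"dr": [0,0,0],"jaw": 1}
    - {"translation": [0,0,-0.2],"dr": [0,0,0],"jaw": 1}
    - {"translation": [0,0,0],"dr": [0,0,0],"jaw": 1}
    - {"translation": [0,0,0],"dr": [0,0,0],"jaw": 1}

```text
time_s: 7.27
position: [0.6414, -0.14, 0.1246]
tcp_rot: [[-0.04, 0.999, -0.0], [0.999, 0.04, 0.0], [0.0, -0.0, -1.0]]
force: [0.7, -0.3, -0.7]
opening: 0.181
```

Run:
```python
from h import *
s=read_state()
go([.3908,-.1412,.10],78.6,s)
im,d=capture("wrist"); cv2.imwrite("pics/w4.png",im[:,:,::-1]); T=wristT(s);np.savez("pics/w4.npz",im=im,d=d,T=T)
```

```text
t 7.2667 pos [ 0.6414 -0.14    0.1246] yaw 92.26 F [ 0.69 -0.34 -0.71] open 0.181
dr units [-2.000e-03  0.000e+00  2.277e+00]  shift units (now axes) [  0.346 -10.019   0.985]  (target axes) [-2.03  -9.817  0.983]
```

View pics/w4.png

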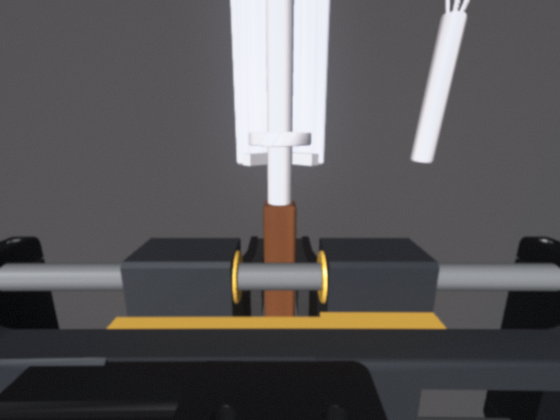

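The bar is held and clear of the posts, with the collar at px (280,138). Now moving across to the approach position.

arm_command:
  commands:
    - {"translation": [0,-0.4,0],"dr": [0,0,0],"jaw": 1}
    - {"translation": [0,-0.8,0],"dr": [0,0,0],"jaw": 1}
    - {"translation": [0,-1,0],"dr": [0,0,0],"jaw": 1}
    - {"translation": [0,-1,0],"dr": [0,0,0],"jaw": 1}
    - {"translation": [0,-1,0],"dr": [0,0,0],"jaw": 1}
    - {"translation": [0.05,-1,0],"dr": [0,0,0],"jaw": 1}
    - {"translation": [0.1,-1,0],"dr": [0,0,0],"jaw": 1}
    - {"translation": [0.1,-1,0],"dr": [0,0,0],"jaw": 1}
    - {"translation": [0.1,-1,0],"dr": [0,0,0],"jaw": 1}
    - {"translation": [0,-1,0.2],"dr": [0,0,0.3],"jaw": 1}
    - {"translation": [0,-0.6,0.4],"dr": [0,0,0.5],"jaw": 1}
    - {"translation": [0,-0.22,0.4],"dr": [0,0,0.7],"jaw": 1}

```text
time_s: 8.32
position: [0.3875, -0.1388, 0.0989]
tcp_rot: [[0.121, 0.993, -0.004], [0.993, -0.121, 0.003], [0.002, -0.004, -1.0]]
force: [0.3, -0.2, -0.3]
opening: 0.182
```

arm_command:
  commands:
    - {"translation": [0,0,0],"dr": [0,0,0.5],"jaw": 1}
    - {"translation": [0,0,0],"dr": [0,0,0.28],"jaw": 1}
    - {"translation": [0,0,0],"dr": [0,0,0],"jaw": 1}
    - {"translation": [0,0,0],"dr": [0,0,0],"jaw": 1}

```text
time_s: 8.65
position: [0.3907, -0.1401, 0.099]
tcp_rot: [[0.197, 0.98, -0.001], [0.98, -0.197, 0.001], [0.001, -0.001, -1.0]]
force: [0.1, -0.2, 0.2]
opening: 0.18
```

Run:
```python
from h import *
s=read_state()
go([.3908,-.1412,.026],78.6,s)
im,d=capture("wrist"); cv2.imwrite("pics/w5.png",im[:,:,::-1]); T=wristT(s);np.savez("pics/w5.npz",im=im,d=d,T=T)
im,d=capture("top"); cv2.imwrite("pics/t5.png",cv2.resize(im[150:350,150:400],None,fx=3,fy=3)[:,:,::-1])
```

```text
t 8.65 pos [ 0.3907 -0.1401  0.099 ] yaw 78.62 F [ 0.12 -0.19  0.23] open 0.18
dr units [-0.013 -0.006  0.004]  shift units (now axes) [-0.045  0.015  2.92 ]  (target axes) [-0.044  0.011  2.92 ]
```

View pics/w5.png

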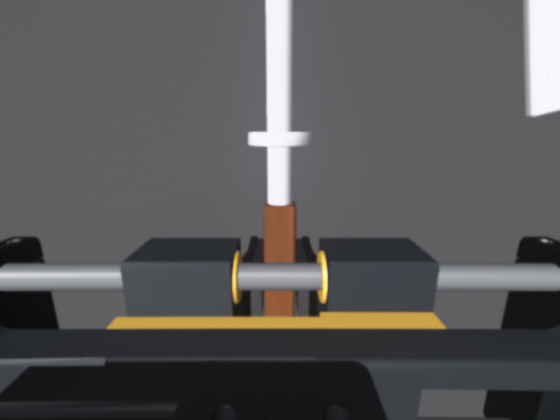

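View pics/t5.png

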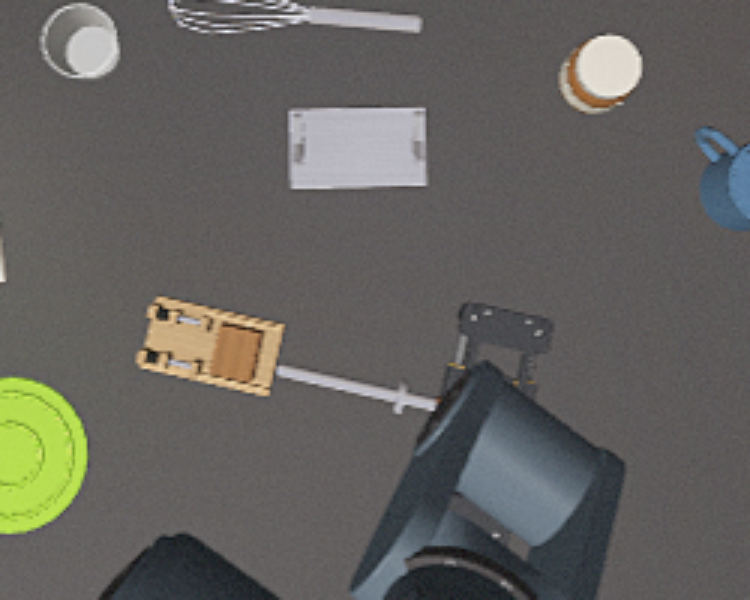

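Run:
```python
from h import *
for f in ["pics/w4.npz","pics/w5.npz"]:
    a=np.load(f);im=a["im"];d=a["d"];M=camera_model("wrist")["mount"]
    C=cloud(d,M)*1000
    for lo,hi in [(0,125),(155,195)]:
        P=[]
        for v in range(lo,hi,3):
            m=np.where((C[v,250:310,2]<12)&(d[v,250:310]>.05))[0]+250
            if len(m)<5: continue
            q=C[v,m]; P.append([q[:,0].mean(),(q[0,1]+q[-1,1])/2,q[:,2].min(),q[-1,1]-q[0,1]])
        P=np.array(P); 
        if len(P)>3: print(f,lo,len(P),"y=",np.polyfit(P[:,0],P[:,1],1),"ztop=",np.polyfit(P[:,0],P[:,2],1),P[[0,-1]].round(1).tolist())
    # collar
    m=(C[...,2]<-22)&(C[...,2]>-30);m[:,:230]=0;m[:,330:]=0;m[:100]=0;m[160:]=0
    print("collar",m.sum(),C[m].min(0).round(1),C[m].max(0).round(1))
```

```text
pics/w4.npz 0 42 y= [-0.00079588  0.06725642] ztop= [-4.01077461e-03 -1.73804698e+01] [[120.6, -0.0, -18.2, 11.3], [72.6, 0.0, -17.5, 11.6]]
pics/w4.npz 155 14 y= [ 0.00085391 -0.04316076] ztop= [-5.86286456e-03 -1.74105983e+01] [[58.4, -0.0, -17.9, 10.9], [39.9, 0.0, -17.6, 11.2]]
collar 603 [ 63.2 -10.7 -27.4] [ 68.7  10.2 -22. ]
pics/w5.npz 0 42 y= [8.58035230e-05 3.38929456e-03] ztop= [ 4.44411751e-03 -1.82501480e+01] [[120.7, -0.0, -17.6, 11.3], [72.6, 0.0, -18.2, 11.5]]
pics/w5.npz 155 14 y= [-0.001375    0.05811153] ztop= [ 7.28836291e-03 -1.80968690e+01] [[58.4, -0.0, -17.5, 10.9], [39.9, -0.0, -16.9, 11.3]]
collar 610 [ 63.2 -10.3 -27.3] [ 68.7  10.2 -22. ]
```

arm_command:
  commands:
    - {"translation": [0,0.01,0.3],"dr": [0,0,0],"jaw": 1}
    - {"translation": [0,0,0.6],"dr": [0,0,0],"jaw": 1}
    - {"translation": [0,0,0.8],"dr": [0,0,0],"jaw": 1}
    - {"translation": [0,0,0.7],"dr": [0,0,0],"jaw": 1}
    - {"translation": [0,0,0.4],"dr": [0,0,0],"jaw": 1}
    - {"translation": [0,0,0.14],"dr": [0,0,0],"jaw": 1}
    - {"translation": [0,0,0],"dr": [0,0,0],"jaw": 1}
    - {"translation": [0,0,0],"dr": [0,0,0],"jaw": 1}
    - {"translation": [0,0,0],"dr": [0,0,0],"jaw": 1}

```text
time_s: 9.5
position: [0.3916, -0.1405, 0.0265]
tcp_rot: [[0.198, 0.98, 0.001], [0.98, -0.198, -0.001], [-0.0, 0.001, -1.0]]
force: [-0.6, 0.8, -0.8]
opening: 0.175
```

```bash
cat >> h.py <<'E'
O=np.array([.4448,.1311]);U=np.array([np.cos(np.radians(78.3)),np.sin(np.radians(78.3))]);N=np.array([-U[1],U[0]])
def st():
    s=read_state();r=s["position"][:2]-O
    print("t",round(s["time_s"],2),"collar along",((r@U+.069)*1000).round(1),"tcp lat",(r@N*1000).round(2),"z",(s["position"][2]*1000).round(1),"push",(-s["force"][:2]@U).round(2),"F",s["force"].round(2),"M",s["moment"].round(2))
    return s
E
python3 - <<'E'
from h import *
s=st()
go([.3908,-.1412,.0255],78.6,s)
im,d=capture("scene"); cv2.imwrite("pics/s6.png",cv2.resize(im[120:270,270:450],None,fx=4,fy=4,interpolation=cv2.INTER_CUBIC)[:,:,::-1])
E
```

```text
t 9.5 collar along -207.7 tcp lat -2.99 z 26.5 push -0.63 F [-0.62  0.77 -0.82] M [-0.16  0.07 -0.  ]
t 9.5 pos [ 0.3916 -0.1405  0.0265] yaw 78.59 F [-0.62  0.77 -0.82] open 0.175
dr units [ 0.009  0.004 -0.001]  shift units (now axes) [-0.035 -0.026  0.038]  (target axes) [-0.035 -0.026  0.038]
```

View pics/s6.png

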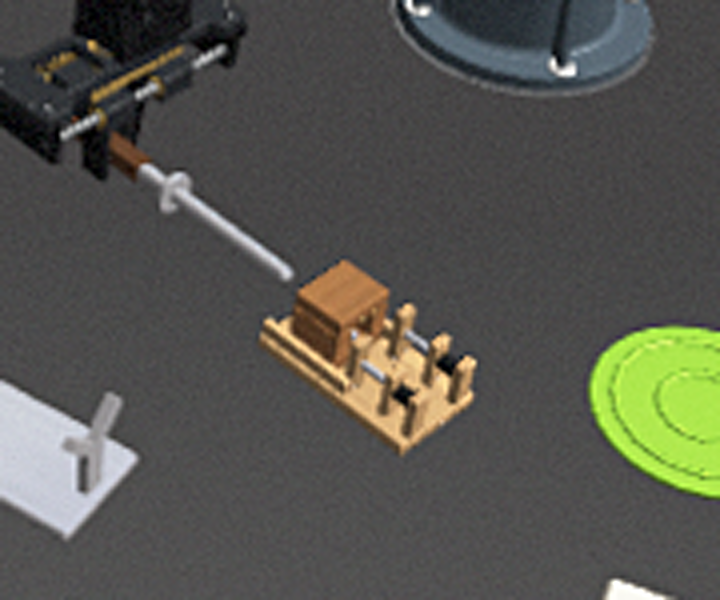

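arm_command:
  commands:
    - {"translation": [0.2,-0.02,0.03],"dr": [0,0,0],"jaw": 1}
    - {"translation": [0.3,0,0],"dr": [0,0,0],"jaw": 1}
    - {"translation": [0.25,0,0],"dr": [0,0,0],"jaw": 1}
    - {"translation": [0,0,0],"dr": [0,0,0],"jaw": 1}
    - {"translation": [0,0,0],"dr": [0,0,0],"jaw": 1}

```text
time_s: 9.97
position: [0.3945, -0.1211, 0.0255]
tcp_rot: [[0.196, 0.981, -0.0], [0.981, -0.196, -0.0], [-0.0, 0.0, -1.0]]
force: [0.2, -0.1, -0.8]
opening: 0.174
```

Run:
```python
from h import *
s=st()
a=capture("scene"); b=read_state();print(b["position"].round(4))
a=capture("wrist"); b=read_state();print(b["position"].round(4)); im,d=a; cv2.imwrite("pics/w7.png",im[:,:,::-1]); T=wristT(b);np.savez("pics/w7.npz",im=im,d=d,T=T)
```

```text
t 9.97 collar along -188.2 tcp lat -1.94 z 25.5 push 0.04 F [ 0.16 -0.07 -0.78] M [-0.15  0.01  0.05]
[ 0.3947 -0.1215  0.0254]
[ 0.3947 -0.1217  0.0254]
```

View pics/w7.png

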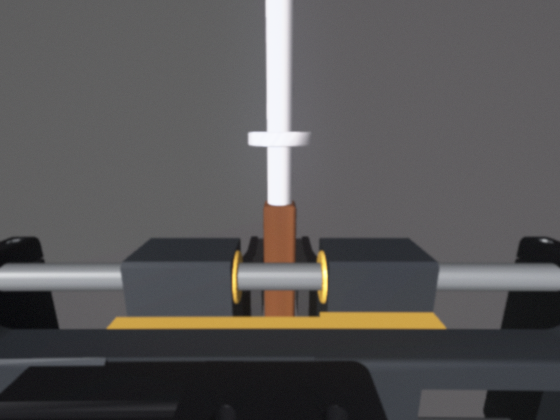

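arm_command:
  commands:
    - {"translation": [0.15,0.01,0],"dr": [0,0,0],"jaw": 1}
    - {"translation": [0.2,0.01,0],"dr": [0,0,0],"jaw": 1}
    - {"translation": [0.2,0,0],"dr": [0,0,0],"jaw": 1}
    - {"translation": [0.2,0,0],"dr": [0,0,0],"jaw": 1}
    - {"translation": [0.1,0,0],"dr": [0,0,0],"jaw": 1}

```text
time_s: 10.48
position: [0.3992, -0.1004, 0.0253]
tcp_rot: [[0.197, 0.98, -0.0], [0.98, -0.197, 0.0], [0.0, -0.0, -1.0]]
force: [-0.7, -0.4, 0.1]
opening: 0.181
```

Run:
```python
from h import *
s=st()
a=capture("scene");im=a[0];cv2.imwrite("pics/s8.png",cv2.resize(im[150:250,320:420],None,fx=6,fy=6,interpolation=cv2.INTER_CUBIC)[:,:,::-1])
```

```text
t 10.48 collar along -166.9 tcp lat -2.34 z 25.3 push 0.53 F [-0.66 -0.41  0.14] M [-0.15  0.09 -0.04]
```

View pics/s8.png

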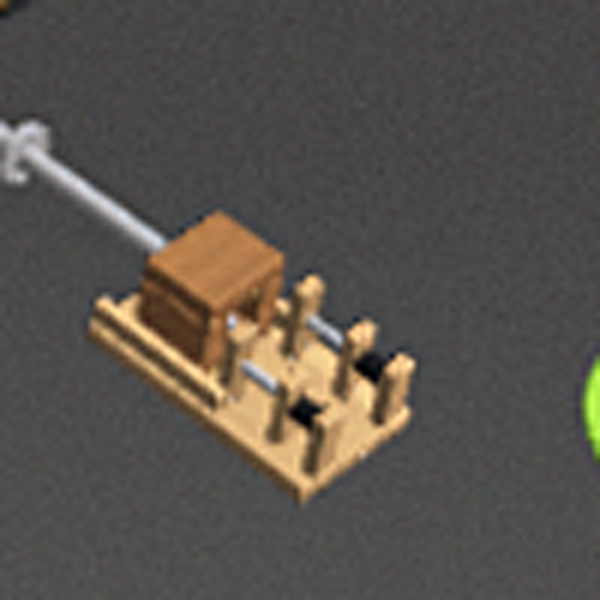

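The rod has entered the bore with about 0.5 N of resistance. Continuing.

arm_command:
  commands:
    - {"translation": [0.2,0,0],"dr": [0,0,0],"jaw": 1}
    - {"translation": [0.25,0,0],"dr": [0,0,0],"jaw": 1}
    - {"translation": [0.25,0,0],"dr": [0,0,0],"jaw": 1}
    - {"translation": [0.25,0,0],"dr": [0,0,0],"jaw": 1}
    - {"translation": [0.25,0,0],"dr": [0,0,0],"jaw": 1}
    - {"translation": [0.2,0,0],"dr": [0,0,0],"jaw": 1}

```text
time_s: 11.03
position: [0.4056, -0.0659, 0.0253]
tcp_rot: [[0.197, 0.98, -0.001], [0.98, -0.197, 0.0], [0.0, -0.001, -1.0]]
force: [-2.3, -3.1, 1.1]
opening: 0.183
```

Run:
```python
from h import *
s=st(); go([0,0,0],78.6,s)
```

```text
t 11.03 collar along -131.8 tcp lat -1.59 z 25.3 push 3.49 F [-2.31 -3.08  1.08] M [-0.43  0.45  0.24]
t 11.0333 pos [ 0.4056 -0.0659  0.0253] yaw 78.66 F [-2.31 -3.08  1.08] open 0.183
dr units [-0.013 -0.001  0.01 ]  shift units (now axes) [ -0.606 -16.425   1.034]  (target axes) [ -0.623 -16.426   1.012]
```

arm_command:
  commands:
    - {"translation": [0.2,0,0],"dr": [0,0,0],"jaw": 1}
    - {"translation": [0.25,0,0],"dr": [0,0,0],"jaw": 1}
    - {"translation": [0.25,0,0],"dr": [0,0,0],"jaw": 1}
    - {"translation": [0.2,0,0],"dr": [0,0,0],"jaw": 1}
    - {"translation": [0.15,0,0],"dr": [0,0,0],"jaw": 1}
    - {"translation": [0,0,0],"dr": [0,0,0],"jaw": 1}

```text
time_s: 11.53
position: [0.4113, -0.04, 0.0253]
tcp_rot: [[0.198, 0.98, -0.0], [0.98, -0.198, 0.001], [0.0, -0.0, -1.0]]
force: [-0.5, 1.7, 1.3]
opening: 0.183
```

Run:
```python
from h import *
s=st()
im,d=capture("wrist"); cv2.imwrite("pics/w9.png",im[:,:,::-1]); T=wristT(s);np.savez("pics/w9.npz",im=im,d=d,T=T)
```

```text
t 11.53 collar along -105.4 tcp lat -1.95 z 25.3 push -1.55 F [-0.53  1.7   1.32] M [0.52 0.12 0.18]
```

View pics/w9.png

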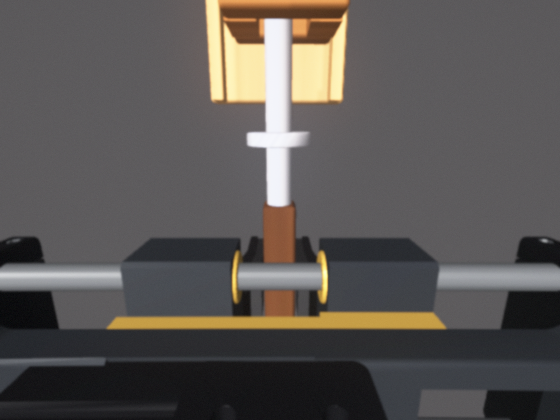

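```bash
cat >> h.py <<'E'
def gap(f):
    a=np.load(f);d=a["d"];C=cloud(d,camera_model("wrist")["mount"])*1000
    # ring front face / top edge: points with z (tool) between -40 and -28 (ring top ~ 21-24 mm above axis)
    m=(C[...,2]<-28)&(C[...,2]>-45)&(d>.05);m[160:]=0;m[:,:190]=0;m[:,380:]=0
    if m.sum()<10: print("no ring",m.sum()); return
    P=C[m]; print("ring top n",m.sum(),"x min",np.percentile(P[:,0],[0,2,10]).round(1),"y",P[:,1].min().round(1),P[:,1].max().round(1),"z",np.median(P[:,2]).round(1),"gap to collar front 69:",(np.percentile(P[:,0],2)-69).round(1))
E
python3 -c "
from h import *
gap('pics/w9.npz')"
```

```text
ring top n 1654 x min [ 63.1 111.6 111.9] y -22.8 25.2 z -32.0 gap to collar front 69: 42.6
```

The ring's near face is 42.6 mm ahead of the collar, so the ring is already at the prongs. I'll advance 34 mm and then slow down.

arm_command:
  commands:
    - {"translation": [0.15,0,0],"dr": [0,0,0],"jaw": 1}
    - {"translation": [0.2,0,0],"dr": [0,0,0],"jaw": 1}
    - {"translation": [0.2,0,0],"dr": [0,0,0],"jaw": 1}
    - {"translation": [0.2,0,0],"dr": [0,0,0],"jaw": 1}
    - {"translation": [0.2,0,0],"dr": [0,0,0],"jaw": 1}
    - {"translation": [0.2,0,0],"dr": [0,0,0],"jaw": 1}
    - {"translation": [0.1,0,0],"dr": [0,0,0],"jaw": 1}
    - {"translation": [0.05,0,0],"dr": [0,0,0],"jaw": 1}
    - {"translation": [0.04,0,0],"dr": [0,0,0],"jaw": 1}

```text
time_s: 12.33
position: [0.4178, -0.0079, 0.0253]
tcp_rot: [[0.197, 0.98, -0.0], [0.98, -0.197, 0.0], [-0.0, -0.001, -1.0]]
force: [-1.6, -3.3, 2.8]
opening: 0.178
```

Run:
```python
from h import *
s=st()
im,d=capture("wrist"); cv2.imwrite("pics/w10.png",im[:,:,::-1]); T=wristT(s);np.savez("pics/w10.npz",im=im,d=d,T=T)
gap("pics/w10.npz"); st()
```

```text
t 12.33 collar along -72.5 tcp lat -1.7 z 25.3 push 3.51 F [-1.61 -3.25  2.77] M [-0.31  0.28  0.06]
ring top n 13313 x min [63.5 79.7 82.8] y -22.4 25.9 z -32.9 gap to collar front 69: 10.7
t 12.38 collar along -72.5 tcp lat -1.57 z 25.3 push -0.26 F [-0.63  0.39  2.54] M [0.14 0.14 0.12]
```

View pics/w10.png

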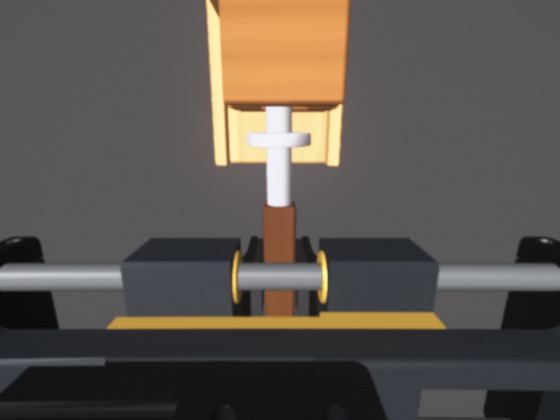

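arm_command:
  commands:
    - {"translation": [0.05,0,0],"dr": [0,0,0],"jaw": 1}
    - {"translation": [0.05,0,0],"dr": [0,0,0],"jaw": 1}
    - {"translation": [0.05,0,0],"dr": [0,0,0],"jaw": 1}
    - {"translation": [0.05,0,0],"dr": [0,0,0],"jaw": 1}
    - {"translation": [0.05,0,0],"dr": [0,0,0],"jaw": 1}
    - {"translation": [0.04,0,0],"dr": [0,0,0],"jaw": 1}

```text
time_s: 12.88
position: [0.4194, -0.001, 0.0253]
tcp_rot: [[0.198, 0.98, -0.0], [0.98, -0.198, -0.0], [-0.0, -0.0, -1.0]]
force: [-2.4, -2.7, 3.0]
opening: 0.179
```

Run:
```python
from h import *
s=st()
im,d=capture("wrist"); cv2.imwrite("pics/w11.png",im[:,:,::-1]); T=wristT(s);np.savez("pics/w11.npz",im=im,d=d,T=T)
gap("pics/w11.npz"); st()
```

```text
t 12.88 collar along -65.5 tcp lat -1.95 z 25.3 push 3.1 F [-2.43 -2.67  3.05] M [-0.26  0.33  0.07]
ring top n 14523 x min [62.7 73.  76.7] y -28.8 25.5 z -32.9 gap to collar front 69: 4.0
t 12.93 collar along -65.3 tcp lat -1.95 z 25.3 push 0.11 F [-2.05  0.31  3.44] M [0.17 0.18 0.06]
```

arm_command:
  commands:
    - {"translation": [0.02,0,0],"dr": [0,0,0],"jaw": 1}
    - {"translation": [0.02,0,0],"dr": [0,0,0],"jaw": 1}
    - {"translation": [0.02,0,0],"dr": [0,0,0],"jaw": 1}
    - {"translation": [0.02,0,0],"dr": [0,0,0],"jaw": 1}
    - {"translation": [0.02,0,0],"dr": [0,0,0],"jaw": 1}

```text
time_s: 13.35
position: [0.42, 0.0013, 0.0253]
tcp_rot: [[0.198, 0.98, 0.0], [0.98, -0.198, -0.0], [-0.0, 0.0, -1.0]]
force: [-1.7, -2.7, 2.6]
opening: 0.182
```

arm_command:
  commands:
    - {"translation": [0.02,0,0],"dr": [0,0,0],"jaw": 1}

```text
time_s: 13.43
position: [0.4201, 0.0018, 0.0253]
tcp_rot: [[0.198, 0.98, 0.0], [0.98, -0.198, -0.0], [-0.0, 0.0, -1.0]]
force: [-1.7, -2.4, 2.6]
opening: 0.18
```

Run:
```python
from h import *
s=st()
```

```text
t 13.43 collar along -62.6 tcp lat -2.06 z 25.3 push 2.71 F [-1.67 -2.42  2.55] M [-0.26  0.22  0.04]
```

arm_command:
  commands:
    - {"translation": [0.02,0,0],"dr": [0,0,0],"jaw": 1}

```text
time_s: 13.52
position: [0.4202, 0.0023, 0.0253]
tcp_rot: [[0.198, 0.98, 0.0], [0.98, -0.198, -0.0], [-0.0, 0.0, -1.0]]
force: [-1.3, -3.0, 2.1]
opening: 0.181
```

arm_command:
  commands:
    - {"translation": [0.02,0,0],"dr": [0,0,0],"jaw": 1}

```text
time_s: 13.6
position: [0.4204, 0.0026, 0.0253]
tcp_rot: [[0.198, 0.98, 0.0], [0.98, -0.198, -0.0], [-0.0, 0.0, -1.0]]
force: [-1.8, -5.1, 3.1]
opening: 0.174
```

arm_command:
  commands:
    - {"translation": [0.02,0,0],"dr": [0,0,0],"jaw": 1}

```text
time_s: 13.68
position: [0.4204, 0.003, 0.0253]
tcp_rot: [[0.197, 0.98, 0.0], [0.98, -0.197, -0.0], [-0.0, 0.0, -1.0]]
force: [-2.2, -7.5, 3.8]
opening: 0.184
```

Collar contact: the push is now rising by about 2.4 N per 0.5 mm step.

arm_command:
  commands:
    - {"translation": [0.02,0,0],"dr": [0,0,0],"jaw": 1}

```text
time_s: 13.77
position: [0.4205, 0.0033, 0.0253]
tcp_rot: [[0.197, 0.98, 0.0], [0.98, -0.197, -0.001], [-0.001, 0.0, -1.0]]
force: [-2.5, -7.6, 2.8]
opening: 0.18
```

arm_command:
  commands:
    - {"translation": [0.01,0,0],"dr": [0,0,0],"jaw": 1}

```text
time_s: 13.85
position: [0.4205, 0.0034, 0.0253]
tcp_rot: [[0.197, 0.98, 0.0], [0.98, -0.197, -0.001], [-0.001, 0.0, -1.0]]
force: [-2.0, -8.7, 3.5]
opening: 0.182
```

Run:
```python
from h import *
s=st()
im,d=capture("wrist"); cv2.imwrite("pics/w12.png",im[:,:,::-1]); T=wristT(s);np.savez("pics/w12.npz",im=im,d=d,T=T)
gap("pics/w12.npz"); st()
```

```text
t 13.85 collar along -61.0 tcp lat -2.14 z 25.3 push 8.93 F [-2.04 -8.7   3.53] M [-1.32  0.55  0.03]
ring top n 14481 x min [62.7 69.1 73. ] y -28.9 25.7 z -32.9 gap to collar front 69: 0.1
t 13.9 collar along -61.0 tcp lat -2.15 z 25.3 push 8.61 F [-2.29 -8.32  3.33] M [-1.2   0.46  0.06]
```

View pics/w12.png

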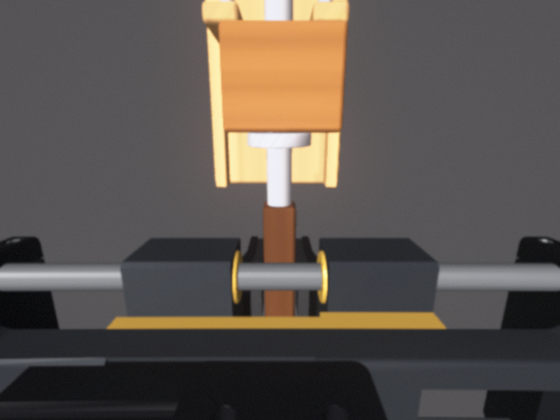

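The ring is home: its face edge sits at the collar (px 280,130) and the push is 8.8 N. Raising it to about 12 N.

arm_command:
  commands:
    - {"translation": [0.02,0,0],"dr": [0,0,0],"jaw": 1}
    - {"translation": [0.01,0,0],"dr": [0,0,0],"jaw": 1}

```text
time_s: 14.07
position: [0.4206, 0.0038, 0.0254]
tcp_rot: [[0.197, 0.98, 0.0], [0.98, -0.197, -0.001], [-0.001, 0.0, -1.0]]
force: [-4.1, -11.4, 3.9]
opening: 0.178
```

Run:
```python
from h import *
s=st()
```

```text
t 14.07 collar along -60.5 tcp lat -2.15 z 25.4 push 11.95 F [ -4.12 -11.36   3.94] M [-1.74  0.63  0.05]
```

11.95 N. Holding it steady.

arm_command:
  commands:
    - {"translation": [0,0,0],"dr": [0,0,0],"jaw": 1}
    - {"translation": [0,0,0],"dr": [0,0,0],"jaw": 1}
    - {"translation": [0,0,0],"dr": [0,0,0],"jaw": 1}

```text
time_s: 14.32
position: [0.4206, 0.0038, 0.0253]
tcp_rot: [[0.197, 0.98, -0.0], [0.98, -0.197, -0.001], [-0.001, 0.0, -1.0]]
force: [-3.5, -10.5, 4.0]
opening: 0.177
```

Run:
```python
from h import *
s=st()
```

```text
t 14.32 collar along -60.6 tcp lat -2.13 z 25.3 push 11.04 F [ -3.52 -10.54   4.03] M [-1.51  0.59  0.08]
```

arm_command:
  commands:
    - {"translation": [0.01,0,0],"dr": [0,0,0],"jaw": 1}
    - {"translation": [0,0,0],"dr": [0,0,0],"jaw": 1}
    - {"translation": [0,0,0],"dr": [0,0,0],"jaw": 1}
    - {"translation": [0,0,0],"dr": [0,0,0],"jaw": 1}

```text
time_s: 14.65
position: [0.4207, 0.0039, 0.0254]
tcp_rot: [[0.197, 0.98, -0.0], [0.98, -0.197, -0.001], [-0.001, 0.0, -1.0]]
force: [-3.8, -10.7, 3.5]
opening: 0.18
```

arm_command:
  commands:
    - {"translation": [0,0,0],"dr": [0,0,0],"jaw": 1}
    - {"translation": [0,0,0],"dr": [0,0,0],"jaw": 1}
    - {"translation": [0,0,0],"dr": [0,0,0],"jaw": 1}
    - {"translation": [0,0,0],"dr": [0,0,0],"jaw": 1}
    - {"translation": [0,0,0],"dr": [0,0,0],"jaw": 1}

```text
time_s: 15.07
position: [0.4207, 0.0039, 0.0254]
tcp_rot: [[0.197, 0.98, 0.0], [0.98, -0.197, -0.001], [-0.001, 0.0, -1.0]]
force: [-2.7, -11.0, 3.0]
opening: 0.179
```

Run:
```python
from h import *
s=st()
im,d=capture("wrist"); cv2.imwrite("pics/w13.png",im[:,:,::-1]); T=wristT(s);np.savez("pics/w13.npz",im=im,d=d,T=T)
gap("pics/w13.npz"); st()
a=capture("scene");im=a[0];cv2.imwrite("pics/s13.png",cv2.resize(im[130:260,290:430],None,fx=4.5,fy=4.5,interpolation=cv2.INTER_CUBIC)[:,:,::-1])
```

```text
t 15.07 collar along -60.4 tcp lat -2.21 z 25.4 push 11.34 F [ -2.72 -11.02   3.02] M [-1.71  0.68  0.08]
ring top n 14513 x min [62.7 69.1 73. ] y -28.9 25.6 z -32.9 gap to collar front 69: 0.1
t 15.12 collar along -60.4 tcp lat -2.14 z 25.4 push 11.69 F [ -3.59 -11.2    4.58] M [-1.66  0.59  0.07]
```

View pics/s13.png

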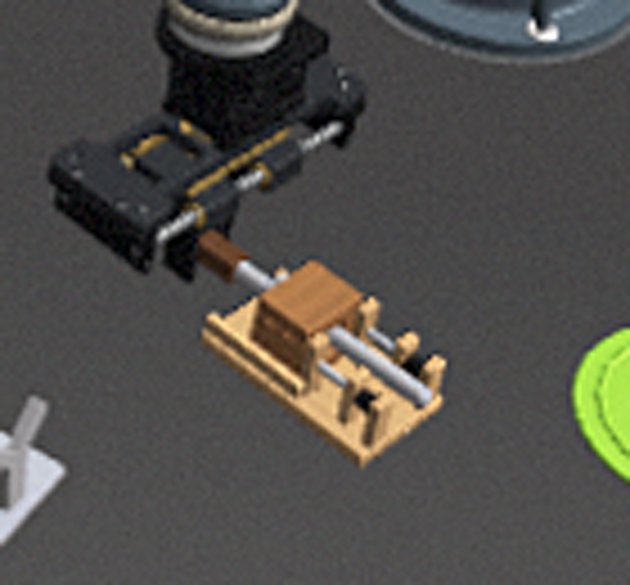

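The rod tip protrudes between the prongs and the ring is tight on the collar, with 11 to 12 N held for about a second. Easing off slowly now, then lifting.

arm_command:
  commands:
    - {"translation": [-0.03,0,0],"dr": [0,0,0],"jaw": 1}
    - {"translation": [-0.03,0,0],"dr": [0,0,0],"jaw": 1}
    - {"translation": [-0.03,0,0],"dr": [0,0,0],"jaw": 1}

```text
time_s: 15.42
position: [0.4203, 0.0027, 0.0253]
tcp_rot: [[0.199, 0.98, 0.0], [0.98, -0.199, 0.0], [0.0, 0.0, -1.0]]
force: [-0.8, -0.0, 2.3]
opening: 0.181
```

Run:
```python
from h import *
s=st()
```

```text
t 15.42 collar along -61.7 tcp lat -2.03 z 25.3 push 0.2 F [-0.79 -0.05  2.32] M [0.05 0.14 0.03]
```

Push is released. Lifting gently.

arm_command:
  commands:
    - {"translation": [0,0,-0.05],"dr": [0,0,0],"jaw": 1}
    - {"translation": [0,0,-0.1],"dr": [0,0,0],"jaw": 1}
    - {"translation": [-0.02,0,-0.1],"dr": [0,0,0],"jaw": 1}
    - {"translation": [-0.03,0,-0.15],"dr": [0,0,0],"jaw": 1}
    - {"translation": [-0.03,0,-0.15],"dr": [0,0,0],"jaw": 1}

```text
time_s: 15.83
position: [0.4198, 0.0011, 0.0392]
tcp_rot: [[0.198, 0.98, -0.0], [0.98, -0.198, 0.0], [0.0, -0.0, -1.0]]
force: [-0.8, -0.4, -1.6]
opening: 0.179
```

Run:
```python
from h import *
s=st()
im,d=capture("wrist"); cv2.imwrite("pics/w14.png",im[:,:,::-1]); T=wristT(s);np.savez("pics/w14.npz",im=im,d=d,T=T)
gap("pics/w14.npz")
```

```text
t 15.83 collar along -63.4 tcp lat -1.91 z 39.2 push 0.6 F [-0.81 -0.44 -1.57] M [-0.24  0.16 -0.01]
ring top n 3193 x min [69.5 70.7 72.3] y -21.9 24.5 z -28.4 gap to collar front 69: 1.7
```

View pics/w14.png

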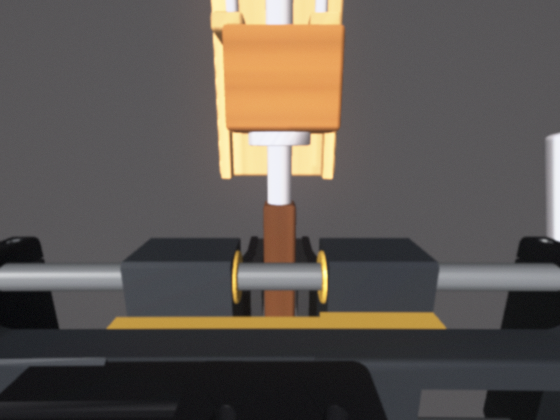

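The ring hangs on the bar against the collar, and the weight reads 1.6 N (bar plus ring is about 1.5 N). Lifting on, then going back over the stand.

arm_command:
  commands:
    - {"translation": [0,0,-0.2],"dr": [0,0,0],"jaw": 1}
    - {"translation": [0,0,-0.4],"dr": [0,0,0],"jaw": 1}
    - {"translation": [0,0,-0.5],"dr": [0,0,0],"jaw": 1}
    - {"translation": [0,0,-0.5],"dr": [0,0,0],"jaw": 1}
    - {"translation": [0,0,-0.5],"dr": [0,0,0],"jaw": 1}
    - {"translation": [0,0,-0.5],"dr": [0,0,0],"jaw": 1}
    - {"translation": [0,0,-0.5],"dr": [0,0,0],"jaw": 1}
    - {"translation": [0,0,-0.4],"dr": [0,0,0],"jaw": 1}
    - {"translation": [0,0,-0.2],"dr": [0,0,0],"jaw": 1}
    - {"translation": [0,0,-0.1],"dr": [0,0,0],"jaw": 1}
    - {"translation": [0,0,0],"dr": [0,0,0],"jaw": 1}

```text
time_s: 16.8
position: [0.4199, 0.0009, 0.1345]
tcp_rot: [[0.198, 0.98, 0.001], [0.98, -0.198, -0.0], [-0.0, 0.001, -1.0]]
force: [-0.2, -0.5, -1.5]
opening: 0.182
```

Run:
```python
from h import *
s=st()
im,d=capture("wrist"); cv2.imwrite("pics/w15.png",im[:,:,::-1]); T=wristT(s);np.savez("pics/w15.npz",im=im,d=d,T=T)
gap("pics/w15.npz")
C=cloud(d,camera_model("wrist")["mount"])*1000
m=(C[...,2]<-22)&(C[...,2]>-32)&(d>.05);m[160:]=0;m[:,:200]=0;m[:,370:]=0;rect(C[m]/1000,"ring tool frame")
go([.6417,-.1400,.134],92.25,s)
```

```text
t 16.8 collar along -63.5 tcp lat -2.07 z 134.5 push 0.52 F [-0.18 -0.49 -1.5 ] M [-0.3   0.09 -0.01]
ring top n 3948 x min [69.5 70.3 72.7] y -22.0 24.6 z -28.4 gap to collar front 69: 1.3
ring tool frame 13158 c [86.2  1.5] sz [45.9 48.1] ang 0.08 z -0.0276
t 16.8 pos [0.4199 0.0009 0.1345] yaw 78.59 F [-0.18 -0.49 -1.5 ] open 0.182
dr units [ 1.000e-02  1.000e-03 -2.277e+00]  shift units (now axes) [-3.77  9.81  0.03]  (target axes) [-5.98   8.642  0.02 ]
```

View pics/w15.png

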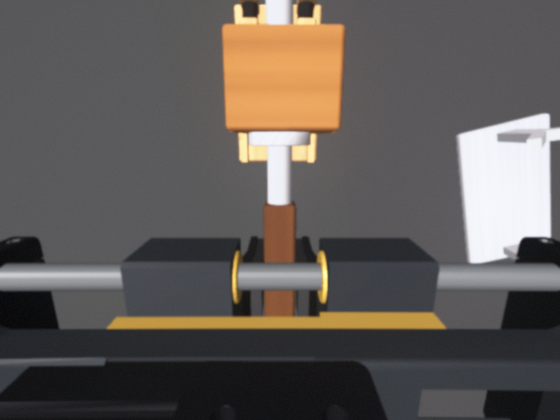

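arm_command:
  commands:
    - {"translation": [-0.1,0.3,0],"dr": [0,0,0],"jaw": 1}
    - {"translation": [-0.25,0.6,0],"dr": [0,0,0],"jaw": 1}
    - {"translation": [-0.4,1,0],"dr": [0,0,0],"jaw": 1}
    - {"translation": [-0.4,1,0],"dr": [0,0,0],"jaw": 1}
    - {"translation": [-0.4,1,0],"dr": [0,0,0],"jaw": 1}
    - {"translation": [-0.4,1,0],"dr": [0,0,0],"jaw": 1}
    - {"translation": [-0.4,1,0],"dr": [0,0,0],"jaw": 1}
    - {"translation": [-0.4,1,0],"dr": [0,0,0],"jaw": 1}
    - {"translation": [-0.4,1,0],"dr": [0,0,0],"jaw": 1}
    - {"translation": [-0.35,1,0],"dr": [0,0,0],"jaw": 1}
    - {"translation": [-0.2,0.6,0],"dr": [0,0,0],"jaw": 1}
    - {"translation": [-0.07,0.31,0],"dr": [0,0,-0.3],"jaw": 1}

```text
time_s: 17.85
position: [0.6441, -0.1424, 0.1327]
tcp_rot: [[0.168, 0.986, 0.002], [0.986, -0.168, -0.001], [-0.001, 0.002, -1.0]]
force: [0.5, 0.7, -1.9]
opening: 0.18
```

arm_command:
  commands:
    - {"translation": [0,0,0],"dr": [0,0,-0.5],"jaw": 1}
    - {"translation": [0,0,0],"dr": [0,0,-0.6],"jaw": 1}
    - {"translation": [0,0,0],"dr": [0,0,-0.5],"jaw": 1}
    - {"translation": [0,0,0],"dr": [0,0,-0.38],"jaw": 1}
    - {"translation": [0,0,0],"dr": [0,0,0],"jaw": 1}
    - {"translation": [0,0,0],"dr": [0,0,0],"jaw": 1}

```text
time_s: 18.35
position: [0.6414, -0.1403, 0.1328]
tcp_rot: [[-0.038, 0.999, -0.001], [0.999, 0.038, 0.001], [0.001, -0.001, -1.0]]
force: [-0.3, -0.0, -1.0]
opening: 0.179
```

Run:
```python
from h import *
s=read_state()
im,d=capture("wrist"); cv2.imwrite("pics/w16.png",im[:,:,::-1]); T=wristT(s);np.savez("pics/w16.npz",im=im,d=d,T=T)
gap("pics/w16.npz")
go([.6417,-.1400,.06],92.25,s)
```

```text
ring top n 3259 x min [69.6 70.8 72.4] y -22.3 24.4 z -28.4 gap to collar front 69: 1.8
t 18.35 pos [ 0.6414 -0.1403  0.1328] yaw 92.19 F [-0.31 -0.   -1.03] open 0.179
dr units [-0.014 -0.006 -0.01 ]  shift units (now axes) [0.009 0.018 2.914]  (target axes) [0.011 0.014 2.914]
```

View pics/w16.png

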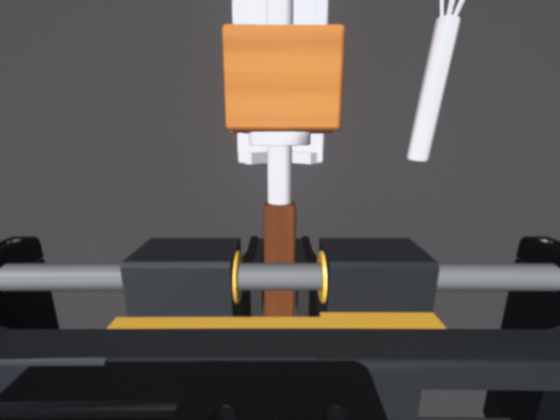

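The collar is over the rear post just as it was at pick-up (px 280,138). Lowering to 5 mm above home, then slowly by feel.

arm_command:
  commands:
    - {"translation": [0,0.015,0.3],"dr": [0,0,0],"jaw": 1}
    - {"translation": [0,0,0.5],"dr": [0,0,0],"jaw": 1}
    - {"translation": [0,0,0.6],"dr": [0,0,0],"jaw": 1}
    - {"translation": [0,0,0.6],"dr": [0,0,0],"jaw": 1}
    - {"translation": [0,0,0.5],"dr": [0,0,0],"jaw": 1}
    - {"translation": [0,0,0.3],"dr": [0,0,0],"jaw": 1}
    - {"translation": [0,0,0.2],"dr": [0,0,0],"jaw": 1}
    - {"translation": [0,0,0.1],"dr": [0,0,0],"jaw": 1}
    - {"translation": [0,0,0],"dr": [0,0,0],"jaw": 1}
    - {"translation": [0,0,0],"dr": [0,0,0],"jaw": 1}

```text
time_s: 19.23
position: [0.6424, -0.1402, 0.057]
tcp_rot: [[-0.039, 0.999, 0.001], [0.999, 0.039, -0.0], [-0.0, 0.001, -1.0]]
force: [-0.2, 0.2, -1.5]
opening: 0.175
```

Run:
```python
from h import *
s=read_state()
go([.6417,-.1400,.0495],92.25,s)
im,d=capture("wrist"); cv2.imwrite("pics/w17.png",im[:,:,::-1])
im,d=capture("scene");cv2.imwrite("pics/s17.png",cv2.resize(im[160:270,190:330],None,fx=5,fy=5,interpolation=cv2.INTER_CUBIC)[:,:,::-1])
```

```text
t 19.2333 pos [ 0.6424 -0.1402  0.057 ] yaw 92.26 F [-0.18  0.16 -1.52] open 0.175
dr units [0.009 0.004 0.002]  shift units (now axes) [ 0.011 -0.028  0.3  ]  (target axes) [ 0.01  -0.027  0.3  ]
```

View pics/s17.png

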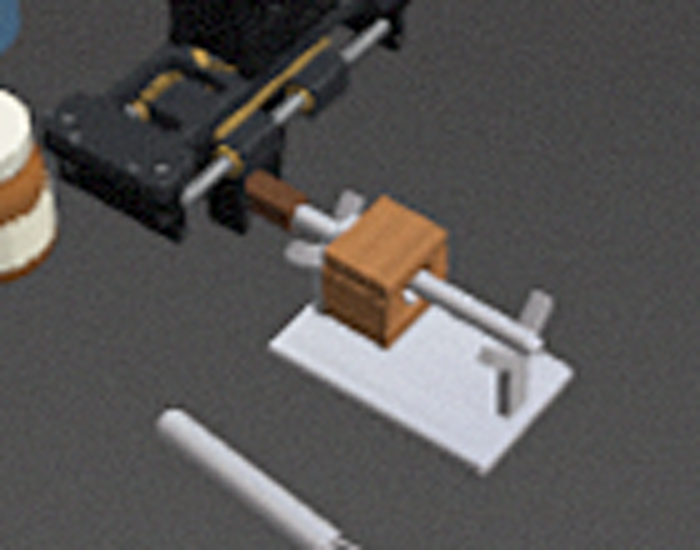

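View pics/w17.png

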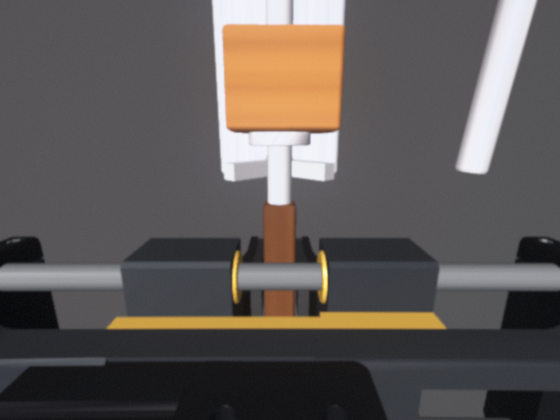

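The bar is above both Vs, with the ring between the posts. Slow lowering.

arm_command:
  commands:
    - {"translation": [0,-0.02,0.06],"dr": [0,0,0],"jaw": 1}
    - {"translation": [0,0,0.06],"dr": [0,0,0],"jaw": 1}
    - {"translation": [0,0,0.05],"dr": [0,0,0],"jaw": 1}
    - {"translation": [0,0,0.04],"dr": [0,0,0],"jaw": 1}
    - {"translation": [0,0,0.02],"dr": [0,0,0],"jaw": 1}

```text
time_s: 19.75
position: [0.6417, -0.1402, 0.051]
tcp_rot: [[-0.039, 0.999, 0.001], [0.999, 0.039, 0.0], [0.0, 0.001, -1.0]]
force: [-0.8, -0.6, 0.6]
opening: 0.177
```

arm_command:
  commands:
    - {"translation": [0,0,0.02],"dr": [0,0,0],"jaw": 1}
    - {"translation": [0,0,0.01],"dr": [0,0,0],"jaw": 1}

```text
time_s: 19.92
position: [0.6417, -0.1402, 0.0503]
tcp_rot: [[-0.039, 0.999, 0.001], [0.999, 0.039, -0.0], [-0.0, 0.001, -1.0]]
force: [0.7, -0.6, 1.0]
opening: 0.181
```

arm_command:
  commands:
    - {"translation": [0,0,0.02],"dr": [0,0,0],"jaw": 1}

```text
time_s: 20.0
position: [0.6418, -0.1402, 0.0499]
tcp_rot: [[-0.039, 0.999, 0.001], [0.999, 0.039, -0.0], [-0.0, 0.001, -1.0]]
force: [1.0, -1.5, 2.7]
opening: 0.178
```

Contact: the supported force is about 4 N at z 0.0499, against 0.0495 originally. One last small step, then open.

arm_command:
  commands:
    - {"translation": [0,0,0.01],"dr": [0,0,0],"jaw": 1}
    - {"translation": [0,0,0],"dr": [0,0,0],"jaw": 1}

```text
time_s: 20.17
position: [0.6419, -0.1402, 0.0497]
tcp_rot: [[-0.039, 0.999, 0.001], [0.999, 0.039, -0.0], [-0.0, 0.001, -1.0]]
force: [0.2, 0.7, 2.3]
opening: 0.177
```

arm_command:
  commands:
    - {"translation": [0,0,0],"dr": [0,0,0],"jaw": 0.75}
    - {"translation": [0,0,0],"dr": [0,0,0],"jaw": 0.7}
    - {"translation": [0,0,0],"dr": [0,0,0],"jaw": 0.5}
    - {"translation": [0,0,0],"dr": [0,0,0],"jaw": 0.4}
    - {"translation": [0,0,0],"dr": [0,0,0],"jaw": 0.3}
    - {"translation": [0,0,0],"dr": [0,0,0],"jaw": 0.3}
    - {"translation": [0,0,0],"dr": [0,0,0],"jaw": 0.3}
    - {"translation": [0,0,0],"dr": [0,0,0],"jaw": 0.3}

```text
time_s: 20.83
position: [0.6414, -0.1401, 0.0493]
tcp_rot: [[-0.04, 0.999, -0.0], [0.999, 0.04, -0.0], [-0.0, -0.0, -1.0]]
force: [-0.0, 0.0, -0.0]
opening: 0.65
```

Run:
```python
from h import *
s=read_state()
go([.6417,-.1400,.15],92.25,s)
im,d=capture("wrist"); cv2.imwrite("pics/w18.png",im[:,:,::-1]); np.savez("pics/w18.npz",im=im,d=d,T=wristT(s)); gap("pics/w18.npz")
```

```text
t 20.8333 pos [ 0.6414 -0.1401  0.0493] yaw 92.26 F [-0.    0.   -0.04] open 0.65
dr units [-0.001  0.     0.002]  shift units (now axes) [ 3.00e-03  1.10e-02 -4.03e+00]  (target axes) [ 3.00e-03  1.20e-02 -4.03e+00]
ring top n 13127 x min [68.8 69.6 73.1] y -21.6 26.3 z -30.2 gap to collar front 69: 0.6
```

View pics/w18.png

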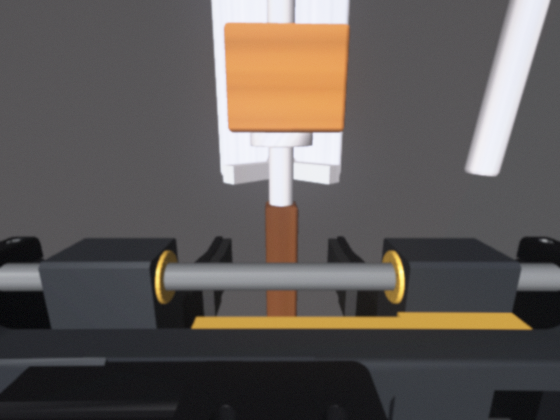

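Released: the bar stays put, the ring is at the collar and the force is zero. Raising straight up and checking.

arm_command:
  commands:
    - {"translation": [0,0,-0.3],"dr": [0,0,0],"jaw": 0.2}
    - {"translation": [0,0,-0.6],"dr": [0,0,0],"jaw": 0.2}
    - {"translation": [0,0,-0.8],"dr": [0,0,0],"jaw": 0.2}
    - {"translation": [0,0,-0.8],"dr": [0,0,0],"jaw": 0.2}
    - {"translation": [0,0,-0.8],"dr": [0,0,0],"jaw": 0.2}
    - {"translation": [-0.4,0,-0.8],"dr": [0,0,0],"jaw": 0.2}
    - {"translation": [-0.8,0,-0.8],"dr": [0,0,0],"jaw": 0.2}
    - {"translation": [-0.8,0,-0.5],"dr": [0,0,0],"jaw": 0.2}
    - {"translation": [-0.5,0,-0.3],"dr": [0,0,0],"jaw": 0.2}
    - {"translation": [0,0,0],"dr": [0,0,0],"jaw": 0.2}
    - {"translation": [0,0,0],"dr": [0,0,0],"jaw": 0.2}

```text
time_s: 21.8
position: [0.6435, -0.2028, 0.1918]
tcp_rot: [[-0.038, 0.999, -0.0], [0.999, 0.038, 0.001], [0.001, -0.0, -1.0]]
force: [-0.7, -0.7, -0.3]
opening: 0.797
```

Run:
```python
from h import *
s=read_state(); print(s["time_s"],s["position"])
im,d=capture("wrist"); cv2.imwrite("pics/w19.png",im[:,:,::-1]); T=wristT(s);np.savez("pics/w19.npz",im=im,d=d,T=T)
C=cloud(d,T); reg=np.zeros(d.shape,bool); reg[0:185,200:360]=1
hsv=cv2.cvtColor(im,cv2.COLOR_RGB2HSV); br=(hsv[...,0]<20)&(hsv[...,1]>80)&reg
P=C[br&(C[...,2]>.06)&(C[...,1]<-.1)]; rect(P,"handle"); print(np.percentile(P[:,2],[5,50,95]))
P=C[br&(C[...,2]>.06)&(C[...,1]>-.08)]; rect(P,"ring top")
im,d=capture("scene");cv2.imwrite("pics/s19.png",cv2.resize(im[120:290,180:380],None,fx=3.5,fy=3.5,interpolation=cv2.INTER_CUBIC)[:,:,::-1])
im,d=capture("top");cv2.imwrite("pics/t19.png",im[:,:,::-1])
```

```text
21.8 [ 0.64354848 -0.20276842  0.19181273]
handle 1337 c [ 641.9 -140.7] sz [15.7 68. ] ang 2.7 z 0.0685
[0.06714721 0.06850858 0.06990011]
ring top 3196 c [640.4 -53. ] sz [46.4 38.9] ang 2.5 z 0.0794
```

View pics/w19.png

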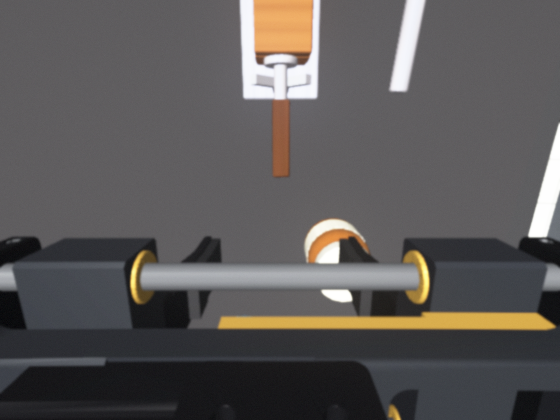

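View pics/s19.png

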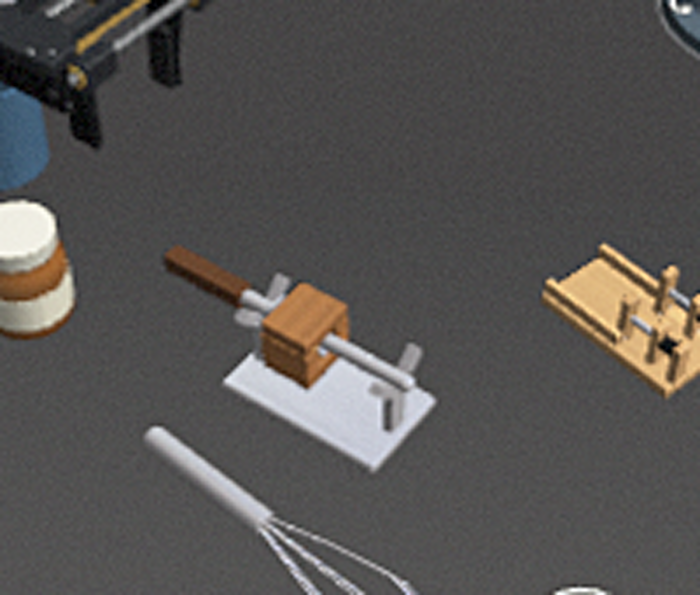

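View pics/t19.png

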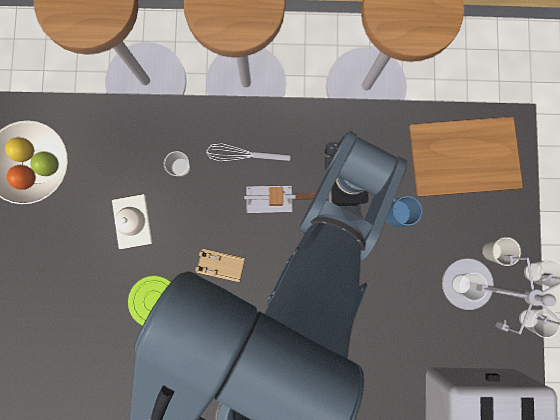

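The bar is back in both Vs: the handle centre measures (641.9, -140.7) mm against (641.5, -140.2) before. The ring is at the collar and the other objects are undisturbed, so I'm handing in.

```bash
python3 -c "
from rig import *
print(hand_in())"
```

```text
the job is handed in; nothing more can be done
None
```

The job is done and handed in at about 22 s of the 69 s allowed. I took the bar by its handle, threaded it through the ring and pushed the ring home against the prongs. I then lifted the ring out on the bar and set the bar back in both V posts.

**Push:** sliding took about 3 N, and contact with the collar showed as a clear rise in force. I held 11–12 N for about a second. The highest reading I saw was 12 N along the push (about 12.7 N including the vertical part), though I only read the force at the end of each move.

**Final checks:**
- **Bar:** the handle centre is within about 0.7 mm of where it started, and the bar lies level in the stand.
- **Ring:** its centre is 87.8 mm ahead of the handle centre, where 89 mm is ideal, so it is within the 3.5 mm allowed. The last close-up put its face 0–0.6 mm from the collar.
- **Rest of the counter:** the force reading was 0 N after release, and the other objects look undisturbed in the top and scene views.

No check failed. The one small disagreement was the ring's top reading about 2 mm different in height after release, while it stayed against the collar.

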